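# Ice from the caddy into the pail

## Robot

A 6-joint arm with a two-finger parallel gripper is mounted at the origin on the work surface. World frame = base frame: x ahead of the robot, y to its left, z up, the work surface at z = 0. Lengths are in m, angles in rad, forces in N, time in s.
With the tool pointing down it reaches from about 0.35 to 0.975 m from the base axis. Payload 4.9 kg.
Tool frame: the origin (TCP) lies at the very end of the fingers, on their centre line; the grasp point (between the pads) lies 19 mm behind it; z points along the fingers, y is the line along which they close (so a half turn about z gives the same grasp; the last joint's range is limited). The gripper opens to 85 mm and grips with 20 to 120 N. Pads are 22 mm wide; open, the fingers measure 114 mm over their backs; the gripper's body (76 mm by 85 mm) begins 54 mm behind the grasp point. The pads swing forward as they close: fully open they stand 13 mm farther back than shut.
Start: joints at [1.22, 0.053, 1.613, -0, 1.476, -0.119], TCP at [0.144, 0.608, 0.193] pointing down, gripper open.
Joint ranges: [-3.01, 3.01], [-1.01, 2.22], [0.06, 2.58], [-1.02, 4.17], [0.09, 2.62], [-3.14, 3.14]. Speed limits (rad/s): [2.57, 2.57, 3.14, 3.14, 3.14, 3.14].

## Interface

Orientations are given as a rotation vector (axis times angle).
In Python, from station import get_obs, get_image, get_calibration, finish_job gives the robot as it stands.
- The arm moves only by the tool servo_tool, never from a script. Its argument "increments" is a list of rows, each a list of 5 numbers: the opening, from 0 (shut) to 1 (fully open), then the shift along the tool's x, y, z in mm, then the turn about the tool's z in degrees. In form: [[jaw, tx, ty, tz, spin], ...]. A call has 1 to 12 rows; each row shifts and turns the commanded pose from where the row before left it, along the tool's axes as they then stand; what a row does not reach is not made up. A row lasts 1/8 s, in which the tool goes at most 62.5 mm and 10.7 degrees, less where a joint would pass 70% of its speed; a pose out of reach is approached as far as the arm can. A call is refused whole if a number of a shift passes 62.5 or a number of a turn 10.7, either way. A call with a gripper value outside its range is refused whole. The fingers move at their own pace and stop on an object; "force" is the grip in N (left out, the last holds). Time passes only in rows, so rows that do not move let the fingers close. It gives the time, the measured TCP pose, the force, the opening and the grip force at its end, in the units of the state.
- get_obs(): the state, without advancing time (a new reading comes with each control period).
- get_image(name): name is "side" or "top" or "wrist"; returns the picture (420x560x3 uint8, red, green, blue); there is no depth.
- get_calibration(name): a dict with "fx", "fy", "cx", "cy" (pixels), "R" (3x3) and "t" (3): a world point X has camera coordinates R X + t; the wrist camera has in their place "mount" (4x4, takes a point from camera to tool coordinates, whose origin is the TCP and whose axes are the flange's). Camera axes: x right, y down, z forward; pixel columns grow to the right and rows downward; lengths in m; the calibration is good to about 2 mm. A picture is of the moment at which its call begins: read the wrist's pose just before it. get_calibration takes no time and is no camera call.
- finish_job(): hands the job in; it is judged then, once.
The state is a dict: "t": time; "q": joint angles; "dq": joint speeds; "effort": joint torques, N m; "tool_pos": TCP position; "tool_rot": TCP orientation; "contact_force": force on the tool from outside, world axes, zero at the start; "wrist_torque": the same for the moment, N m; "opening": finger opening in m; "grip_force": force on a finger pad.
Only numpy, scipy, OpenCV 4.12 (cv2) and the standard library are available. Lean on these libraries where they do the work, as an engineer would, in place of code of your own. Each camera call takes 0.05 s, during which the arm holds its last target. There are 200 camera calls.

## Task

Slide the white hatch of the red ice caddy fully open, then use the scoop to put at least three ice cubes into the steel pail, touching no ice with the gripper. Set the scoop back down flat with its bowl on the blue board. At the end every cube is in the pail or in the caddy's basin and the pail stands upright; leave the can, squeeze bottle, yellow cup and tape roll where they stand.

Things in the scene. Friction and masses are not known exactly. Their poses are not given: they have to be found in the camera images.
- caddy: Red ice caddy fixed on the table, 206 (x) x 318 (y) x 80 mm high; origin at the centre of its underside, x away from the robot at yaw 0. Its +y half holds the open blue ice basin, its -y half is a closed white deck. Aluminium strips 8 mm high run along the rim's two ends (look only).
- basin (a point): Centre of the basin's flat floor, 34 mm above the caddy's underside; axes as the caddy's. Inside the basin is 190 (x) x 140 (y) mm with upright walls rising 46 mm above its floor; wall 8 mm thick at the x ends, 12 mm at +y.
- hatch (a joint): Travel of the white sliding hatch in m: 0 = wholly over the basin, 0.15 = fully open over the deck; it slides along the caddy's -y as the value grows and stays where it is left (about 2 N). The hatch is a 192 (x) x 152 (y) mm panel lying 3 to 10 mm above the rim.
- hatch_grip (a point): Top centre of the hatch's black upright grip, which is 60 (along caddy x) x 14 (along the track, y) mm and stands 32 mm above the panel's top; this point is 42 mm above the caddy's rim.
- scoop: Aluminium ice scoop, 160 g; origin at the centre of its flat bowl's underside, x to the open nose, z up. Bowl 85 (x) x 78 (y) mm, floor 1.8 mm with a bevelled lip, rear wall 38 mm high; side walls 34 mm high, sloping from x = -5 mm down to the nose. Black handle, 20 mm wide (y), 16 mm thick, from (-40, 0, 26) mm rising 38 degrees to the rear up to (-135, 0, 100) mm.
- scoop_grip (a point): Point in the middle of the handle's section, 75 mm up the handle, at (-99, 0, 72) mm in the scoop's frame; axes as the scoop's. A good place to grip, across the 20 mm.
- scoop_nose (a point): Middle of the scoop's front lip, on its underside, at (42.5, 0, 0) mm in the scoop's frame.
- board: Blue board, the scoop's rest, fixed: 170 (x) x 140 (y) x 8 mm; origin at the centre of its underside.
- pail: Steel pail, open at the top, loose, 110 mm high, outer radius 66 mm at the rim and 53 mm at the foot, wall 3 mm; origin at the centre of its underside.
- pail_rim (a point): Centre of the pail's mouth, 110 mm above its underside.
- ice0: Ice cube, 28 mm with edges rounded to 8 mm, 20 g, slippery; origin at its centre.
- ice1: Ice cube, 28 mm with edges rounded to 8 mm, 20 g, slippery; origin at its centre.
- ice2: Ice cube, 28 mm with edges rounded to 8 mm, 20 g, slippery; origin at its centre.
- ice3: Ice cube, 28 mm with edges rounded to 8 mm, 20 g, slippery; origin at its centre.
- ice4: Ice cube, 28 mm with edges rounded to 8 mm, 20 g, slippery; origin at its centre.
- ice5: Ice cube, 28 mm with edges rounded to 8 mm, 20 g, slippery; origin at its centre.
- can: Drink can with a red band, radius 33 mm, 122 mm high; bystander; origin at the centre of its underside.
- squeeze: Orange squeeze bottle, radius 28 mm, 170 mm high; bystander; origin at the centre of its underside.
- cup: Yellow plastic cup, rim radius 40 mm, 90 mm high; bystander; origin at the centre of its underside.
- tape: Grey tape roll lying flat, radius 45 mm, 30 mm high; bystander; origin at the centre of its underside.
Things that resemble listed ones, but are neither listed nor needed, are in the scene too. What is shaped like the scoop but orange is not meant. Leave any green look-alike of the pail alone.

How it is judged:
On the way, in this order (a step that is already met when the one before it is completed fails the run):
1. the hatch is fully open (value of joint hatch above 0.14 m), for 0.2 s.
2. at least three ice cubes lie in the pail (((horizontal distance between ice0 and pail_rim below 0.066 m and z of ice0 in the frame of pail_rim between -0.11 and 0 m) or (horizontal distance between ice1 and pail_rim below 0.066 m and z of ice1 in the frame of pail_rim between -0.11 and 0 m) or (horizontal distance between ice2 and pail_rim below 0.066 m and z of ice2 in the frame of pail_rim between -0.11 and 0 m) or (horizontal distance between ice3 and pail_rim below 0.066 m and z of ice3 in the frame of pail_rim between -0.11 and 0 m)) and ((horizontal distance between ice0 and pail_rim below 0.066 m and z of ice0 in the frame of pail_rim between -0.11 and 0 m) or (horizontal distance between ice1 and pail_rim below 0.066 m and z of ice1 in the frame of pail_rim between -0.11 and 0 m) or (horizontal distance between ice2 and pail_rim below 0.066 m and z of ice2 in the frame of pail_rim between -0.11 and 0 m) or (horizontal distance between ice4 and pail_rim below 0.066 m and z of ice4 in the frame of pail_rim between -0.11 and 0 m)) and ((horizontal distance between ice0 and pail_rim below 0.066 m and z of ice0 in the frame of pail_rim between -0.11 and 0 m) or (horizontal distance between ice1 and pail_rim below 0.066 m and z of ice1 in the frame of pail_rim between -0.11 and 0 m) or (horizontal distance between ice2 and pail_rim below 0.066 m and z of ice2 in the frame of pail_rim between -0.11 and 0 m) or (horizontal distance between ice5 and pail_rim below 0.066 m and z of ice5 in the frame of pail_rim between -0.11 and 0 m)) and ((horizontal distance between ice0 and pail_rim below 0.066 m and z of ice0 in the frame of pail_rim between -0.11 and 0 m) or (horizontal distance between ice1 and pail_rim below 0.066 m and z of ice1 in the frame of pail_rim between -0.11 and 0 m) or (horizontal distance between ice3 and pail_rim below 0.066 m and z of ice3 in the frame of pail_rim between -0.11 and 0 m) or (horizontal distance between ice4 and pail_rim below 0.066 m and z of ice4 in the frame of pail_rim between -0.11 and 0 m)) and ((horizontal distance between ice0 and pail_rim below 0.066 m and z of ice0 in the frame of pail_rim between -0.11 and 0 m) or (horizontal distance between ice1 and pail_rim below 0.066 m and z of ice1 in the frame of pail_rim between -0.11 and 0 m) or (horizontal distance between ice3 and pail_rim below 0.066 m and z of ice3 in the frame of pail_rim between -0.11 and 0 m) or (horizontal distance between ice5 and pail_rim below 0.066 m and z of ice5 in the frame of pail_rim between -0.11 and 0 m)) and ((horizontal distance between ice0 and pail_rim below 0.066 m and z of ice0 in the frame of pail_rim between -0.11 and 0 m) or (horizontal distance between ice1 and pail_rim below 0.066 m and z of ice1 in the frame of pail_rim between -0.11 and 0 m) or (horizontal distance between ice4 and pail_rim below 0.066 m and z of ice4 in the frame of pail_rim between -0.11 and 0 m) or (horizontal distance between ice5 and pail_rim below 0.066 m and z of ice5 in the frame of pail_rim between -0.11 and 0 m)) and ((horizontal distance between ice0 and pail_rim below 0.066 m and z of ice0 in the frame of pail_rim between -0.11 and 0 m) or (horizontal distance between ice2 and pail_rim below 0.066 m and z of ice2 in the frame of pail_rim between -0.11 and 0 m) or (horizontal distance between ice3 and pail_rim below 0.066 m and z of ice3 in the frame of pail_rim between -0.11 and 0 m) or (horizontal distance between ice4 and pail_rim below 0.066 m and z of ice4 in the frame of pail_rim between -0.11 and 0 m)) and ((horizontal distance between ice0 and pail_rim below 0.066 m and z of ice0 in the frame of pail_rim between -0.11 and 0 m) or (horizontal distance between ice2 and pail_rim below 0.066 m and z of ice2 in the frame of pail_rim between -0.11 and 0 m) or (horizontal distance between ice3 and pail_rim below 0.066 m and z of ice3 in the frame of pail_rim between -0.11 and 0 m) or (horizontal distance between ice5 and pail_rim below 0.066 m and z of ice5 in the frame of pail_rim between -0.11 and 0 m)) and ((horizontal distance between ice0 and pail_rim below 0.066 m and z of ice0 in the frame of pail_rim between -0.11 and 0 m) or (horizontal distance between ice2 and pail_rim below 0.066 m and z of ice2 in the frame of pail_rim between -0.11 and 0 m) or (horizontal distance between ice4 and pail_rim below 0.066 m and z of ice4 in the frame of pail_rim between -0.11 and 0 m) or (horizontal distance between ice5 and pail_rim below 0.066 m and z of ice5 in the frame of pail_rim between -0.11 and 0 m)) and ((horizontal distance between ice0 and pail_rim below 0.066 m and z of ice0 in the frame of pail_rim between -0.11 and 0 m) or (horizontal distance between ice3 and pail_rim below 0.066 m and z of ice3 in the frame of pail_rim between -0.11 and 0 m) or (horizontal distance between ice4 and pail_rim below 0.066 m and z of ice4 in the frame of pail_rim between -0.11 and 0 m) or (horizontal distance between ice5 and pail_rim below 0.066 m and z of ice5 in the frame of pail_rim between -0.11 and 0 m)) and ((horizontal distance between ice1 and pail_rim below 0.066 m and z of ice1 in the frame of pail_rim between -0.11 and 0 m) or (horizontal distance between ice2 and pail_rim below 0.066 m and z of ice2 in the frame of pail_rim between -0.11 and 0 m) or (horizontal distance between ice3 and pail_rim below 0.066 m and z of ice3 in the frame of pail_rim between -0.11 and 0 m) or (horizontal distance between ice4 and pail_rim below 0.066 m and z of ice4 in the frame of pail_rim between -0.11 and 0 m)) and ((horizontal distance between ice1 and pail_rim below 0.066 m and z of ice1 in the frame of pail_rim between -0.11 and 0 m) or (horizontal distance between ice2 and pail_rim below 0.066 m and z of ice2 in the frame of pail_rim between -0.11 and 0 m) or (horizontal distance between ice3 and pail_rim below 0.066 m and z of ice3 in the frame of pail_rim between -0.11 and 0 m) or (horizontal distance between ice5 and pail_rim below 0.066 m and z of ice5 in the frame of pail_rim between -0.11 and 0 m)) and ((horizontal distance between ice1 and pail_rim below 0.066 m and z of ice1 in the frame of pail_rim between -0.11 and 0 m) or (horizontal distance between ice2 and pail_rim below 0.066 m and z of ice2 in the frame of pail_rim between -0.11 and 0 m) or (horizontal distance between ice4 and pail_rim below 0.066 m and z of ice4 in the frame of pail_rim between -0.11 and 0 m) or (horizontal distance between ice5 and pail_rim below 0.066 m and z of ice5 in the frame of pail_rim between -0.11 and 0 m)) and ((horizontal distance between ice1 and pail_rim below 0.066 m and z of ice1 in the frame of pail_rim between -0.11 and 0 m) or (horizontal distance between ice3 and pail_rim below 0.066 m and z of ice3 in the frame of pail_rim between -0.11 and 0 m) or (horizontal distance between ice4 and pail_rim below 0.066 m and z of ice4 in the frame of pail_rim between -0.11 and 0 m) or (horizontal distance between ice5 and pail_rim below 0.066 m and z of ice5 in the frame of pail_rim between -0.11 and 0 m)) and ((horizontal distance between ice2 and pail_rim below 0.066 m and z of ice2 in the frame of pail_rim between -0.11 and 0 m) or (horizontal distance between ice3 and pail_rim below 0.066 m and z of ice3 in the frame of pail_rim between -0.11 and 0 m) or (horizontal distance between ice4 and pail_rim below 0.066 m and z of ice4 in the frame of pail_rim between -0.11 and 0 m) or (horizontal distance between ice5 and pail_rim below 0.066 m and z of ice5 in the frame of pail_rim between -0.11 and 0 m))), for 0.3 s.
At the end, for the whole second after the job is handed in: At least 3 cubes in the pail below its rim, the rest in the basin, at rest; hatch open over 140 of 150 mm; pail within 0.1 rad of upright; scoop released, flat within 0.12 rad on the board, bowl centre within 60 mm (board x) and 45 mm (board y) of the board's centre (all of step 2 and ((horizontal distance between ice0 and pail_rim below 0.066 m and z of ice0 in the frame of pail_rim between -0.11 and 0 m) or (x of ice0 in the frame of basin between -0.1 and 0.1 m and y of ice0 in the frame of basin between -0.075 and 0.075 m and z of ice0 in the frame of basin between 0 and 0.05 m)) and ((horizontal distance between ice1 and pail_rim below 0.066 m and z of ice1 in the frame of pail_rim between -0.11 and 0 m) or (x of ice1 in the frame of basin between -0.1 and 0.1 m and y of ice1 in the frame of basin between -0.075 and 0.075 m and z of ice1 in the frame of basin between 0 and 0.05 m)) and ((horizontal distance between ice2 and pail_rim below 0.066 m and z of ice2 in the frame of pail_rim between -0.11 and 0 m) or (x of ice2 in the frame of basin between -0.1 and 0.1 m and y of ice2 in the frame of basin between -0.075 and 0.075 m and z of ice2 in the frame of basin between 0 and 0.05 m)) and ((horizontal distance between ice3 and pail_rim below 0.066 m and z of ice3 in the frame of pail_rim between -0.11 and 0 m) or (x of ice3 in the frame of basin between -0.1 and 0.1 m and y of ice3 in the frame of basin between -0.075 and 0.075 m and z of ice3 in the frame of basin between 0 and 0.05 m)) and ((horizontal distance between ice4 and pail_rim below 0.066 m and z of ice4 in the frame of pail_rim between -0.11 and 0 m) or (x of ice4 in the frame of basin between -0.1 and 0.1 m and y of ice4 in the frame of basin between -0.075 and 0.075 m and z of ice4 in the frame of basin between 0 and 0.05 m)) and ((horizontal distance between ice5 and pail_rim below 0.066 m and z of ice5 in the frame of pail_rim between -0.11 and 0 m) or (x of ice5 in the frame of basin between -0.1 and 0.1 m and y of ice5 in the frame of basin between -0.075 and 0.075 m and z of ice5 in the frame of basin between 0 and 0.05 m)) and linear speed of each of ice0, ice1, ice2, ice3, ice4, ice5 below 0.03 m/s and value of joint hatch above 0.14 m and angle between pail's own z axis and vertical below 0.1 rad and linear speed of each of pail, scoop below 0.02 m/s and x of scoop in the frame of board between -0.06 and 0.06 m and y of scoop in the frame of board between -0.045 and 0.045 m and z of scoop in the frame of board below 0.014 m and angle between scoop's own z axis and vertical below 0.12 rad); the robot touches nothing.
It fails at once if the gripper or arm touches an ice cube (contact force between any of the fingers, the arm and ice0 above 0.2 N or contact force between any of the fingers, the arm and ice1 above 0.2 N or contact force between any of the fingers, the arm and ice2 above 0.2 N or contact force between any of the fingers, the arm and ice3 above 0.2 N or contact force between any of the fingers, the arm and ice4 above 0.2 N or contact force between any of the fingers, the arm and ice5 above 0.2 N).
It fails at once if the pail is knocked over (angle between pail's own z axis and vertical above 0.6 rad).
It fails at once if a bystander (can, squeeze bottle, cup, tape roll) is moved more than 30 mm (distance of any of can, squeeze, cup, tape from where it was at the start of the episode above 0.03 m).
It also fails if it takes over 72 s, if anything falls off the work surface, if the arm or the gripper's body presses on something with over 40 N, if the wrist force passes 120 N, or if a joint passes its speed limit or range.

## Working session

There is one attempt and no reset: what is moved stays moved. The work goes in short steps, Python scripts to look and compute and a tool call to move; the robot and the scene stay as the last step left them, time stands still between calls to the robot, and variables do not carry over. Pictures are saved under pics/ and viewed, at most 10 in all, crops included, and the job is handed in when it is done.

Besides the shell and the picture viewer there is one more tool, called after "Request:" as name(argument=value, ...) on one line, values as JSON. servo_tool: Moves the arm, as the interface text tells. Its arguments: {"type":"object","properties":{"increments":{"type":"array"},"force":{"type":"number"}},"required":["increments"]}

```bash
mkdir -p pics
cat > h.py <<'E'
import numpy as np,cv2
from scipy.spatial.transform import Rotation as Rn
from station import *
def snap(n,f):
    o=get_obs(); im=get_image(n); cv2.imwrite('pics/'+f+'.png',im[:,:,::-1]); return o,im
def cam(n,o=None):
    c=get_calibration(n)
    K=np.array([[c['fx'],0,c['cx']],[0,c['fy'],c['cy']],[0,0,1]])
    if n=='wrist':
        T=np.eye(4);T[:3,:3]=Rn.from_rotvec(o['tool_rot']).as_matrix();T[:3,3]=o['tool_pos']
        M=np.linalg.inv(T@np.array(c['mount']));return K,M[:3,:3],M[:3,3]
    return K,np.array(c['R']),np.array(c['t'])
def ray(C,uv):
    K,R,t=C; d=R.T@np.linalg.inv(K)@np.array([uv[0],uv[1],1.]); return -R.T@t,d/np.linalg.norm(d)
def onz(C,uv,z):
    o,d=ray(C,uv); return o+d*(z-o[2])/d[2]
def tri(C1,u1,C2,u2):
    a,d=ray(C1,u1);b,e=ray(C2,u2)
    s=np.linalg.lstsq(np.c_[d,-e],b-a,rcond=None)[0];p=a+d*s[0];q=b+e*s[1]
    return (p+q)/2,np.linalg.norm(p-q)
def proj(C,X):
    K,R,t=C; p=K@(R@np.array(X)+t); return p[:2]/p[2]
E
python3 - <<'E'
from h import *
a=snap('top','top0')[1];b=snap('side','side0')[1]
for n in('top','side'):
    K,R,t=cam(n);print(n,K[0,0],(-R.T@t).round(3),R[2].round(3))
o=get_obs();print(o['tool_rot'],o['tool_pos'],get_calibration('wrist')['mount'])
E
```

```text
top 489.26003204068 [ 0.268 -0.011  1.393] [ 0.164 -0.017 -0.986]
side 448.68584860270187 [0.395 0.691 0.916] [ 0.079 -0.639 -0.765]
[-3.63247029e-01 -3.12009848e+00  2.81978089e-03] [0.14336028 0.60769673 0.19208634] [[ 1.76066104e-04 -9.55939029e-01 -2.93565225e-01  7.46720256e-02]
 [ 9.99999977e-01  2.04913628e-04 -6.75108389e-05 -7.91905514e-04]
 [ 1.24691761e-04 -2.93565206e-01  9.55939043e-01 -1.79464085e-01]
 [ 0.00000000e+00  0.00000000e+00  0.00000000e+00  1.00000000e+00]]
```

View pics/top0.png

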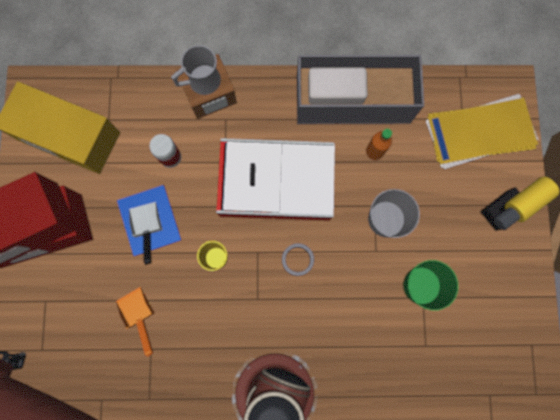

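View pics/side0.png

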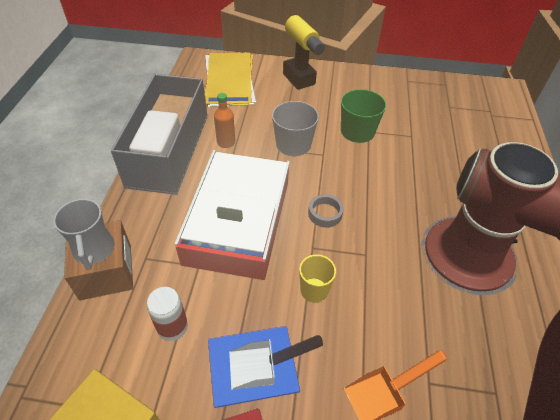

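```bash
cat > m.py <<'E'
from h import *
top=cv2.imread('pics/top0.png');side=cv2.imread('pics/side0.png')
CT=cam('top');CS=cam('side')
def mask(im,lo,hi,box):
    m=cv2.inRange(cv2.cvtColor(im,cv2.COLOR_BGR2HSV),lo,hi);z=np.zeros_like(m);x0,y0,x1,y1=box;z[y0:y1,x0:x1]=m[y0:y1,x0:x1];return z
def big(m): return max(cv2.findContours(m,0,1)[0],key=cv2.contourArea)
def cen(m):
    M=cv2.moments(m,True);return np.array([M['m10']/M['m00'],M['m01']/M['m00']])
blk=((0,0,0),(180,255,70))
gt=mask(top,*blk,(240,155,265,195));gs=mask(side,*blk,(212,200,250,226))
print('hatchgrip top cen',cen(gt),'side',cen(gs),tri(CT,cen(gt),CS,cen(gs)))
print('yaw grip',cv2.minAreaRect(big(gt)))
w=mask(top,(0,0,140),(180,60,255),(205,130,345,225))
r=cv2.minAreaRect(big(w));print('white',r)
for p in cv2.boxPoints(r):print(onz(CT,p,.085).round(4))
bt=mask(top,(100,120,60),(130,255,255),(105,175,190,265));bs=mask(side,(100,120,60),(130,255,255),(195,315,310,410))
for C,m in((CT,bt),(CS,bs)):
    h=cv2.convexHull(big(m));a=cv2.approxPolyDP(h,6,True)[:,0].astype(float);P=np.array([onz(C,p,.008) for p in a]);print('board',P.round(4).tolist(),P.mean(0))
# handle
ht=mask(top,*blk,(135,225,160,270));hs=mask(side,*blk,(268,332,328,366))
for C,m,n in((CT,ht,'t'),(CS,hs,'s')):
    c=big(m);r=cv2.minAreaRect(c);print('handle',n,r,cv2.boxPoints(r).tolist())
for n,im,C,box in(('t',top,CT,(365,185,425,245)),('s',side,CS,(268,100,322,158))):
    g=mask(im,(0,0,60),(180,70,220),box);c=big(g);e=cv2.fitEllipse(cv2.convexHull(c));print('pail',n,e,cv2.boundingRect(c))
E
python3 m.py
python3 - <<'E'
import cv2,numpy as np
t=cv2.imread('pics/top0.png');s=cv2.imread('pics/side0.png')
a=cv2.resize(t[170:275,105:245],(560,420),interpolation=2)
b=cv2.resize(s[315:410,195:335],(0,0),fx=1.7,fy=1.7)
c=cv2.resize(t[180:245,360:430],(280,260),interpolation=2)
im=np.zeros((600,800,3),np.uint8);im[:420,:560]=a;im[430:430+b.shape[0],:b.shape[1]]=b;im[300:560,520:800]=c
cv2.imwrite('pics/z1.png',im)
E
```

```text
Traceback (most recent call last):
  File "m.py", line 11, in <module>
    print('hatchgrip top cen',cen(gt),'side',cen(gs),tri(CT,cen(gt),CS,cen(gs)))
                                             ~~~^^^^
  File "m.py", line 8, in cen
    M=cv2.moments(m,True);return np.array([M['m10']/M['m00'],M['m01']/M['m00']])
                                           ~~~~~~~~^~~~~~~~~
ZeroDivisionError: float division by zero
```

View pics/z1.png

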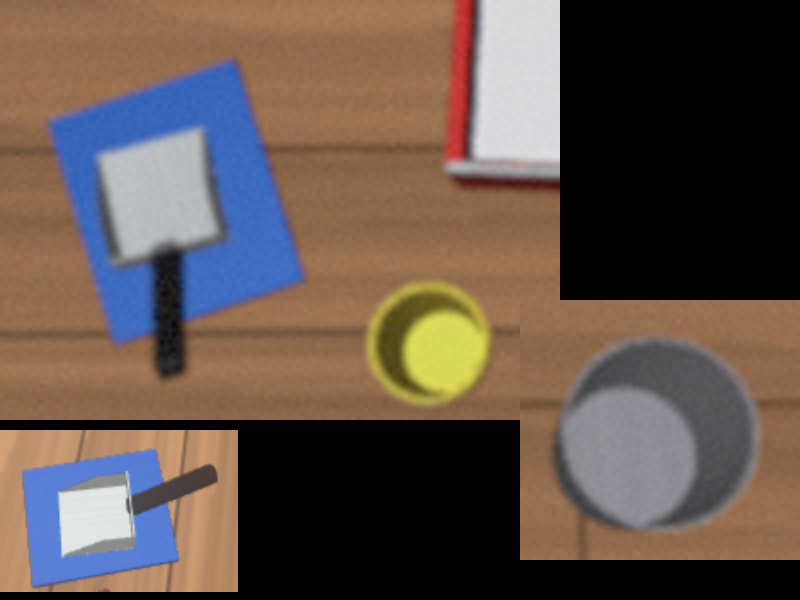

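```bash
sed -i "s/gs=mask(side,\*blk,/gs=mask(side,(0,0,0),(180,255,110),/; s/hs=mask(side,\*blk,/hs=mask(side,(0,0,0),(180,110,95),/" m.py; python3 m.py
```

```text
Traceback (most recent call last):
  File "m.py", line 11, in <module>
    print('hatchgrip top cen',cen(gt),'side',cen(gs),tri(CT,cen(gt),CS,cen(gs)))
                                             ~~~^^^^
  File "m.py", line 8, in cen
    M=cv2.moments(m,True);return np.array([M['m10']/M['m00'],M['m01']/M['m00']])
                                           ~~~~~~~~^~~~~~~~~
ZeroDivisionError: float division by zero
```

```bash
python3 -c "
import cv2
s=cv2.imread('pics/side0.png');print(s[204:224:3,230].tolist(),s[345:357:3,300].tolist());t=cv2.imread('pics/top0.png');print(t[175,246:258].tolist())
h=cv2.cvtColor(s,40);print(h[213,220:245:4].tolist())"
sed -i "s/(0,0,0),(180,255,110)/(0,0,0),(180,255,135)/" m.py; python3 m.py
```

```text
[[241, 245, 245], [241, 245, 245], [112, 125, 125], [102, 116, 116], [105, 117, 117], [102, 116, 115], [241, 245, 244]] [[62, 62, 71], [62, 62, 71], [66, 64, 72], [68, 73, 89]]
[[218, 218, 217], [221, 218, 220], [215, 211, 212], [174, 172, 170], [111, 107, 110], [52, 50, 50], [43, 39, 42], [45, 43, 46], [101, 100, 101], [175, 171, 171], [215, 213, 213], [224, 222, 223]]
[[28, 31, 114], [34, 37, 117], [28, 31, 117], [26, 34, 120], [28, 32, 120], [32, 28, 119], [30, 4, 245]]
hatchgrip top cen [252.06779661 174.57627119] side [229.25868726 213.94208494] (array([0.58486253, 0.05439462, 0.10348012]), np.float64(0.0014811643904454582))
yaw grip ((252.0, 174.0), (20.0, 2.0), 90.0)
white ((276.143310546875, 176.98727416992188), (117.78203582763672, 75.05928039550781), 2.0454084873199463)
[0.4856 0.1526 0.085 ]
[0.6965 0.1483 0.085 ]
[ 0.6834 -0.1786  0.085 ]
[ 0.4723 -0.1659  0.085 ]
board [[0.5764, 0.3157, 0.008], [0.4225, 0.2656, 0.008], [0.3809, 0.3907, 0.008], [0.533, 0.4427, 0.008]] [0.47821207 0.35367937 0.008     ]
board [[0.4193, 0.2673, 0.008], [0.3765, 0.3962, 0.008], [0.5347, 0.44
[... 162 characters left out ...]
 87.79740142822266) [[142.8907012939453, 232.15806579589844], [149.30430603027344, 231.91139221191406], [150.49632263183594, 262.90399169921875], [144.0827178955078, 263.15069580078125]]
handle s ((296.775146484375, 349.2396240234375), (11.259315490722656, 53.3593635559082), 67.61986541748047) [[269.9615478515625, 354.1922912597656], [319.3017578125, 333.8757019042969], [323.5887451171875, 344.2869567871094], [274.24853515625, 364.6035461425781]]
pail t ((393.5133361816406, 213.5339813232422), (49.36770248413086, 52.356380462646484), 75.95867156982422) (368, 189, 52, 49)
pail s ((293.9955139160156, 126.8732681274414), (49.50628662109375, 56.687744140625), 7.77334451675415) (272, 101, 47, 55)
```

Request:
servo_tool(increments=[[1, 0, 0, -15, -5.5], [1, 0, 0, -15, -5.6], [1, -31, -36, 0, 0], [1, -31, -36, 0, 0], [1, -31, -36, 0, 0], [1, -31, -36, 0, 0], [1, -31, -36, 0, 0], [1, -31, -36, 0, 0], [1, -31, -36, 0, 0], [1, -31, -36, 0, 0], [1, -31, -36, 0, 0], [1, -31, -36, 0, 0]])

```text
t: 1.6
tool_pos: [0.4401, 0.2353, 0.2228]
tool_rot: [-0.06, -3.141, 0.0]
contact_force: [0.1, 0.5, 0.9]
opening: 0.0857
grip_force: 0.0
```

Request:
servo_tool(increments=[[1, -31, -36, 0, 0], [1, -31, -36, 0, 0], [1, -31, -36, 0, 0], [1, -25, -36, 0, 0], [1, -10, -30, 0, 0], [1, 0, 0, 0, 0], [1, 0, 0, 0, 0]])

```text
t: 2.48
tool_pos: [0.5605, 0.0584, 0.2228]
tool_rot: [-0.06, -3.14, -0.001]
contact_force: [-0.7, 0.2, 0.1]
opening: 0.0855
grip_force: 0.0
```

```bash
cat >> h.py <<'E'
def plan(p,yang=None,o=None):
    """tool-frame mm to world point p, with tool-y angle yang (deg) reached first by spin"""
    o=o or get_obs();R=Rn.from_rotvec(o['tool_rot']).as_matrix();a=np.degrees(np.arctan2(R[1,1],R[0,1]))
    s=0 if yang is None else -((yang-a+90)%180-90)
    R2=R@Rn.from_euler('z',s,degrees=True).as_matrix()
    print('spin %.1f'%s,'tool mm',(R2.T@(np.array(p)-o['tool_pos'])*1000).round(1),'yang %.1f'%a,'t %.1f'%o['t'],'tilt',R[:,2].round(3))
E
python3 - <<'E'
from h import *
o,im=snap('wrist','w1');print(o['tool_pos'],o['q']);plan((.585,.054,.25),87.8,o)
E
```

```text
[0.56052866 0.05841811 0.22275374] [-2.84588824e-02 -1.08938450e-01  1.72222193e+00  4.54813729e-04
  1.52920929e+00 -1.56125156e+00]
spin 0.0 tool mm [-24.6  -3.5 -27.3] yang 87.8 t 2.5 tilt [-0.001  0.    -1.   ]
```

View pics/w1.png

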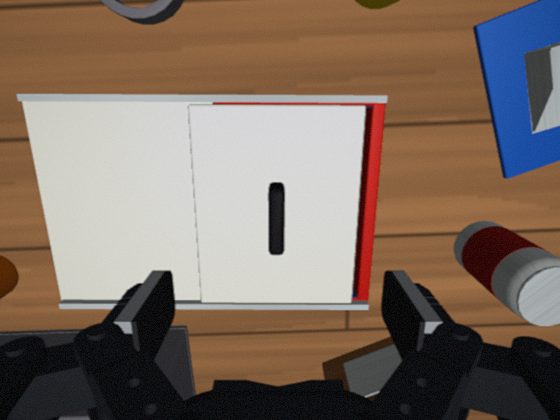

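Run:
```python
from h import *
o=get_obs();C=cam('wrist',o)
im=cv2.imread('pics/w1.png')
g=cv2.inRange(cv2.cvtColor(im,40),(0,0,0),(180,255,70));m=np.zeros_like(g);m[172:262,262:292]=g[172:262,262:292]
c=cv2.findContours(m,0,1)[0];c=max(c,key=cv2.contourArea);print(cv2.boundingRect(c),cv2.minAreaRect(c))
(x,y,w,h)=cv2.boundingRect(c)
a=onz(C,(x+w/2,y),.122);b=onz(C,(x+w/2-.5,y+h),.122);print('grip ends',a,b,np.linalg.norm(b-a))
T=cam('top');print('tri mid',tri(T,(252.07,174.58),C,(276.5,218)))
for p in((20,97),(386,99),(62,305),(368,307)):print('strip',onz(C,p,.088).round(4))
P=cam('top');S=cam('side')
print('pail top',onz(P,(394.2,213.8),.11))
for z in(0,.11):print(proj(S,[*onz(P,(394.2,213.8),.11)[:2],z]))
plan((a+b)/2*[1,1,0]+[0,0,.095],87.8,o)
```

```text
(269, 183, 15, 71) ((276.0, 218.0), (70.0, 14.0), 90.0)
grip ends [0.5501     0.05728666 0.122     ] [0.61255532 0.0544711  0.122     ] 0.06251875184264741
tri mid (array([0.58720703, 0.05519941, 0.0989032 ]), np.float64(0.0014609597584981377))
strip [ 0.4755 -0.157   0.088 ]
strip [0.4886 0.1523 0.088 ]
strip [ 0.676  -0.1647  0.088 ]
strip [0.6898 0.1446 0.088 ]
pail top [ 0.4750349  -0.32490281  0.11      ]
[293.4122753  143.75450169]
[295.25185153 114.68165438]
spin 0.1 tool mm [-21.   -2.1 127.9] yang 87.9 t 2.5 tilt [-0.001  0.    -1.   ]
```

Request:
servo_tool(increments=[[1, -11, -1, 25, 0], [1, -10, -1, 25, 0], [1, 0, 0, 25, 0], [1, 0, 0, 25, 0], [1, 0, 0, 20, 0], [0.5, 0, 0, 7, 0], [0, 0, 0, 0, 0], [0, 0, 0, 0, 0], [0, 0, 0, 0, 0], [0, 0, 0, 0, 0], [0, 0, 0, 0, 0]], force=40)

```text
t: 3.9
tool_pos: [0.582, 0.0551, 0.0965]
tool_rot: [0.06, 3.141, -0.0]
contact_force: [0.2, -0.0, 0.5]
opening: 0.0
grip_force: 0.0
```

Run:
```python
from h import *
o,im=snap('side','s2');o,w=snap('wrist','w2');print(o['opening'],o['grip_force'])
a=cv2.resize(im[120:300,160:310],(400,480));b=cv2.resize(w,(400,300));z=np.zeros((480,800,3),np.uint8);z[:,:400]=a;z[:300,400:]=b
cv2.imwrite('pics/z2.png',z[:,:,::-1])
```

```text
-0.00013869177286088277 0.0
```

View pics/z2.png

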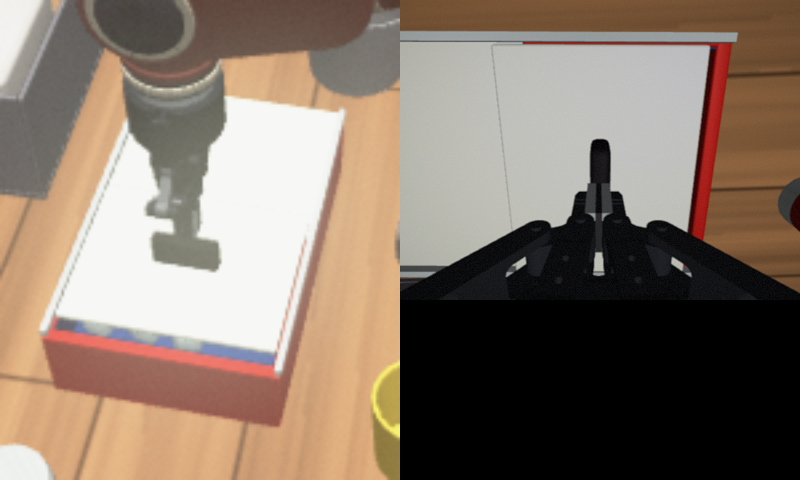

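Run:
```python
from h import *
o=get_obs();C=cam('wrist',o)
o1=dict(tool_pos=np.array([0.56052866,0.05841811,0.22275374]),tool_rot=np.array([-0.06,-3.14,-0.001]));C1=cam('wrist',o1)
im=cv2.imread('pics/w2.png')
col=im[:,279].max(1);print('col dark start',[(i,int(col[i])) for i in range(185,285,5)])
n=(279,195.5)
print('near end tri',tri(C1,(276.5,183),C,n))
for nm,p1,p2 in(('strip right near',(386,99),(737-400,36)),):
    p2=(p2[0]/.7143,p2[1]/.7143);print(nm,tri(C1,p1,C,p2))
print('hatch corner near +y',tri(C1,(365,106),C,((710-400)/.7143,44/.7143)))
print('tcp px',proj(C,o['tool_pos']),proj(C,o['tool_pos']+np.array([-.011,0,0])),proj(C,o['tool_pos']+np.array([0,0,.019])))
# full-res crop
cv2.imwrite('pics/z3.png',cv2.resize(im[180:400,180:380],(700,600),interpolation=2))
```

```text
col dark start [(185, 195), (190, 193), (195, 49), (200, 11), (205, 15), (210, 11), (215, 23), (220, 24), (225, 27), (230, 27), (235, 23), (240, 22), (245, 27), (250, 30), (255, 24), (260, 14), (265, 25), (270, 4), (275, 0), (280, 11)]
near end tri (array([0.56172998, 0.05611247, 0.07117382]), np.float64(0.0005407313823136969))
strip right near (array([0.48837702, 0.15098175, 0.09116594]), np.float64(0.000590231964656991))
hatch corner near +y (array([0.4930455 , 0.13315782, 0.0921555 ]), np.float64(0.001274339515425679))
tcp px [279.26344398 243.0163896 ] [278.51159318 224.00981536] [279.40370708 257.88297442]
```

View pics/z3.png

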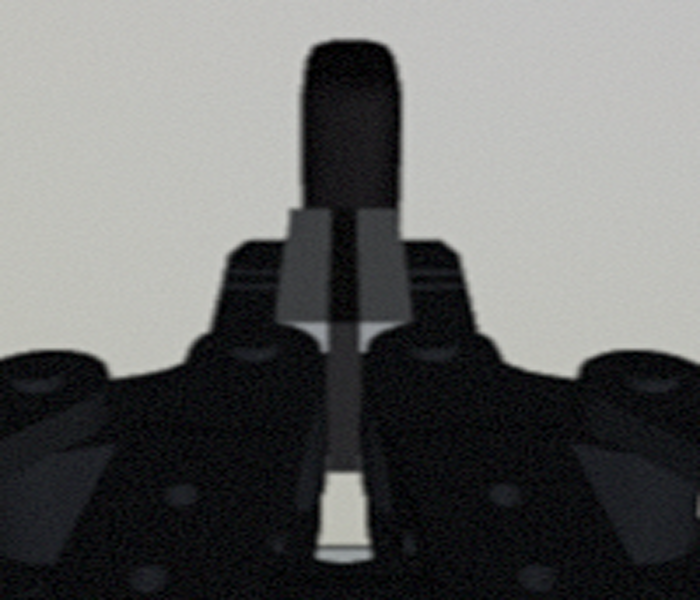

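Run:
```python
from h import *
S=cam('side');o=get_obs();p=o['tool_pos'];k=400/150,480/180
for q in(p,p+[0,0,.019],p+[0,0,.054],(.585,.055,.122),(.585,.055,.09),(.555,.048,.122),(.615,.048,.122)):
    u=proj(S,q);print(np.round(q,3),u.round(1),'z2',((u[0]-160)*k[0]).round(),((u[1]-120)*k[1]).round())
print(np.linalg.norm(p-(-S[1].T@S[2])))
```

```text
[0.582 0.055 0.096] [230.3 216.2] z2 188.0 257.0
[0.582 0.055 0.115] [229.8 211.1] z2 186.0 243.0
[0.582 0.055 0.15 ] [228.9 201.2] z2 184.0 216.0
[0.585 0.055 0.122] [228.3 209. ] z2 182.0 237.0
[0.585 0.055 0.09 ] [229.2 217.7] z2 185.0 260.0
[0.555 0.048 0.122] [241.8 208.3] z2 218.0 235.0
[0.615 0.048 0.122] [216.2 205.1] z2 150.0 227.0
1.0543323141125656
```

Request:
servo_tool(increments=[[0, 0, 0, -25, 0], [0, 0, 0, -25, 0], [0, 0, 15, 0, 0], [0, 0, 15, 0, 0], [0, 0, 0, 20, 0], [0, 0, 0, 20, 0], [0, 0, 0, 11, 0], [0, 0, 0, 0, 0], [0, 0, -10, 0, 0], [0, 0, -10, 0, 0], [0, 0, -10, 0, 0], [0, 0, 0, 0, 0]])

```text
t: 5.5
tool_pos: [0.5821, 0.0542, 0.0957]
tool_rot: [0.062, 3.14, -0.0]
contact_force: [0.9, 0.0, 0.5]
opening: -0.0003
grip_force: 0.0
```

Run:
```python
from h import *
o=get_obs();print(o['contact_force'],o['tool_pos'])
o,w=snap('wrist','w4');_,s=snap('side','s4')
z=np.zeros((480,800,3),np.uint8);z[:,:400]=cv2.resize(s[120:300,160:310],(400,480));z[:,400:]=cv2.resize(w[150:390,180:380],(400,480))
cv2.imwrite('pics/z4.png',z[:,:,::-1])
```

```text
[0.8671243  0.01704952 0.52225671] [0.58211887 0.05417815 0.09566663]
```

View pics/z4.png

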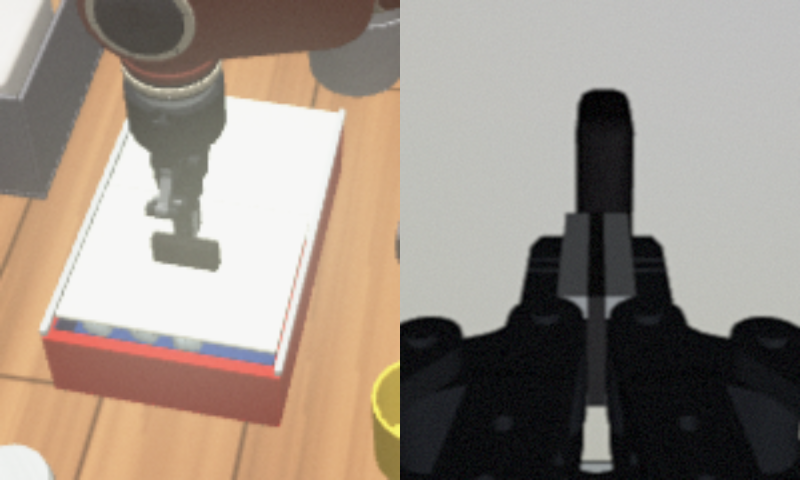

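Run:
```python
from h import *
c=get_calibration('wrist');M=np.linalg.inv(np.array(c['mount']))
def pt(x,y,z):
    p=M@np.array([x,y,z,1])*1.;p=p[:3];return round(c['fx']*p[0]/p[2]+c['cx'],1),round(c['fy']*p[1]/p[2]+c['cy'],1)
for y in(.0425,.057,-.0425):
  for x in(.011,0,-.011):
    print(y,x,[pt(x,y,z) for z in(0,-.013,-.03,-.045)])
print([pt(.011,.007,z) for z in(0,-.013,-.026,-.04)],[pt(.011,-.007,z) for z in(0,-.026,-.04)])
```

```text
0.0425 0.011 [(np.float64(358.5), np.float64(224.0)), (np.float64(364.2), np.float64(232.7)), (np.float64(372.9), np.float64(246.1)), (np.float64(382.1), np.float64(260.4))]
0.0425 0 [(np.float64(357.2), np.float64(243.0)), (np.float64(362.6), np.float64(252.9)), (np.float64(371.0), np.float64(268.0)), (np.float64(379.9), np.float64(284.1))]
0.0425 -0.011 [(np.float64(355.9), np.float64(261.4)), (np.float64(361.1), np.float64(272.4)), (np.float64(369.2), np.float64(289.1)), (np.float64(377.7), np.float64(306.8))]
0.057 0.011 [(np.float64(385.6), np.float64(224.0)), (np.float64(393.1), np.float64(232.7)), (np.float64(404.7), np.float64(246.1)), (np.float64(417.0), np.float64(260.4))]
0.057 0 [(np.float64(383.8), np.float64(243.0)), (np.float64(391.0), np.float64(252.9)), (np.float64(402.2), np.float64(268.0)), (np.float64(414.0), np.float64(284.1))]
0.057 -0.011 [(np.float64(382.0), np.float64(261.4)), (np.float64(389.1), np.float64(272.4)), (np.float64(399.8), np.float64(289.1)), (np.float64(411.2), np.float64(306.8))]
-0.0425 0.011 [(np.float64(200.1), np.float64(224.0)), (np.float64(194.6), np.float64(232.7)), (np.float64(186.2), np.float64(246.1)), (np.float64(177.3), np.float64(260.3))]
-0.0425 0 [(np.float64(201.3), np.float64(243.0)), (np.float64(196.1), np.float64(252.8)), (np.float64(188.0), np.float64(268.0)), (np.float64(179.5), np.float64(284.0))]
-0.0425 -0.011 [(np.float64(202.6), np.float64(261.4)), (np.float64(197.5), np.float64(272.3)), (np.float64(189.7), np.float64(289.0)), (np.float64(181.5), np.float64(306.7))]
[(np.float64(292.3), np.float64(224.0)), (np.float64(293.4), np.float64(232.7)), (np.float64(294.5), np.float64(242.7)), (np.float64(296.0), np.float64(255.3))] [(np.float64(266.2), np.float64(224.0)), (np.float64(264.5), np.float64(242.7)), (np.float64(263.3), np.float64(255.3))]
```

Request:
servo_tool(increments=[[0, 0, 0, -20, 0], [0, 0, 0, -20, 0], [0, 0, 13, -20, 0], [0, 0, 13, 0, 0], [0, 0, 14, 0, 0], [0, 0, 0, 0, 0]])

```text
t: 6.35
tool_pos: [0.5825, 0.0965, 0.1539]
tool_rot: [-0.057, -3.139, 0.0]
contact_force: [-0.2, -0.2, -0.5]
opening: 0.0004
grip_force: 0.0
```

Run:
```python
from h import *
o,w=snap('wrist','w5');print(o['tool_pos'])
v=w.max(2)
for c in range(250,312,4):
    r=np.where(v[120:,c]<120)[0]; print(c,r[0]+120 if len(r) else None,v[220:300:8,c])
```

```text
[0.58252928 0.09649675 0.15392389]
250 269 [227 226 224 225 226 226 128  12  40  18]
254 268 [225 226 226 226 226 227  85  22  43  23]
258 268 [226 224 225 225 228 225  85   8  41  34]
262 267 [226 226 226 227 226 164  76  78  74  75]
266 257 [226 226 226 226 225  80  76  78  76  75]
270 257 [227 225 226 225 229  78  85  80  79  76]
274 257 [226 226 225 226 224  55  53  38  37  28]
278 257 [226 226 227 226 225  23  20  15  18  16]
282 257 [226 225 226 226 226  64  67  57  47  44]
286 257 [227 226 226 225 226  78  73  80  79  73]
290 257 [226 225 227 227 226  81  78  77  79  75]
294 268 [227 227 226 227 226 203  81  74  79  80]
298 268 [225 226 225 225 225 225  82  25  37  23]
302 268 [226 227 226 226 227 226  83  28  43  27]
306 269 [226 227 226 227 226 226 141  20  37  25]
310 273 [225 227 226 226 226 226 226  24  32  22]
```

Request:
servo_tool(increments=[[1, 0, -20, 0, 0], [1, 0, -21, 0, 0], [1, 2, 0, 0, 0], [1, 0, 0, 25, 0], [1, 0, 0, 25, 0], [1, 0, 0, 25, 0], [1, 0, 0, 17, 0], [0, 0, 0, 0, 0], [0, 0, 0, 0, 0], [0, 0, 0, 0, 0], [0, 0, 0, 0, 0], [0, 0, 0, 0, 0]], force=40)

```text
t: 7.9
tool_pos: [0.5806, 0.0544, 0.0644]
tool_rot: [0.06, 3.139, 0.001]
contact_force: [-1.5, 0.5, 4.4]
opening: 0.0129
grip_force: 41.9
```

Request:
servo_tool(increments=[[0, 0, -8, -2, 0], [0, 0, -14, 0, 0], [0, 0, -14, 0, 0], [0, 0, -14, 0, 0], [0, 0, -14, 0, 0], [0, 0, -14, 0, 0], [0, 0, -14, 0, 0], [0, 0, -14, 0, 0], [0, 0, -14, 0, 0], [0, 0, -14, 0, 0], [0, 0, -12, 0, 0], [0, 0, 0, 0, 0]])

```text
t: 9.4
tool_pos: [0.5747, -0.0793, 0.0645]
tool_rot: [0.06, 3.14, 0.04]
contact_force: [7.6, 39.4, 0.0]
opening: 0.0131
grip_force: 45.4
```

Request:
servo_tool(increments=[[0, 0, 12, 0, 0], [0, 0, 0, 0, 0], [1, 0, 0, 0, 0], [1, 0, 0, 0, 0], [1, 0, 0, 0, 0], [1, 0, 0, 0, 0], [1, 0, 0, -40, 0], [1, 0, 0, -50, 0], [1, 0, 0, -50, 0], [1, 0, 0, -30, 0], [1, 0, 0, 0, 0], [1, 0, 0, 0, 0]])

```text
t: 10.9
tool_pos: [0.574, -0.0795, 0.2337]
tool_rot: [-0.06, -3.139, -0.001]
contact_force: [0.3, -0.4, -1.3]
opening: 0.0859
grip_force: 0.0
```

Run:
```python
from h import *
o=get_obs();print(o['tool_pos'],o['tool_rot'])
o,w=snap('wrist','w6');C=cam('wrist',o)
g=cv2.inRange(cv2.cvtColor(w,cv2.COLOR_RGB2HSV),(0,0,0),(180,255,70))
n,l,s,c=cv2.connectedComponentsWithStats(g)
for i in range(1,n):
    if s[i,4]>200:print(s[i],c[i],onz(C,c[i],.11).round(4))
cv2.imwrite('pics/t6.png',get_image('top')[:,:,::-1])
```

```text
[ 0.5740209  -0.07952111  0.23365037] [-5.99050467e-02 -3.13893759e+00 -7.59655645e-04]
[  0  13  29  51 732] [ 9.32513661 36.94262295] [ 0.4445 -0.2846  0.11  ]
[  11   14   90  139 4226] [67.85541884 88.06034075] [ 0.4837 -0.247   0.11  ]
[    0    86   560   334 55302] [285.59565658 353.39403638] [ 0.7468 -0.0789  0.11  ]
[272 160  14  69 950] [278.5 194. ] [ 0.5787 -0.0799  0.11  ]
```

View pics/w6.png

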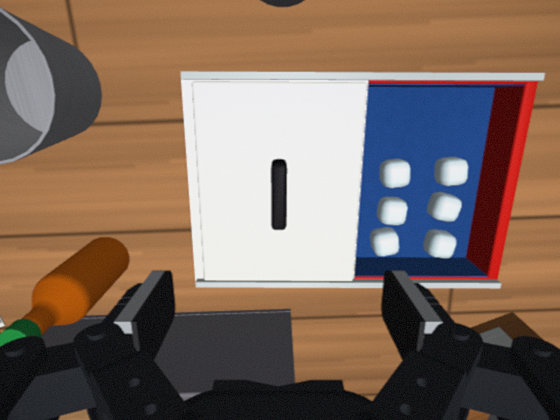

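Run:
```python
from h import *
T=cam('top')
for uv,z in(((150/4+105,141/4+170),.012),((171/4+105,253/4+170),.046)):print(onz(T,uv,z))
plan((.43,.34,.26),100.6)
o=get_obs()
K,R,t=C=cam('wrist',dict(tool_pos=np.array([.57402,-.07952,.23365]),tool_rot=o['tool_rot']))
for p in((396,173),(452,171),(392,211),(445,207),(385,242),(440,244)):print('ice',onz(C,p,.05).round(4))
for p in((184,76),(542,76),(198,284),(498,284)):print('strip',onz(C,p,.088).round(4))
w=cv2.imread('pics/w6.png')
t=cv2.imread('pics/t6.png')
```

```text
[0.5195514 0.3712543 0.012    ]
[0.43477852 0.34433095 0.046     ]
spin -12.8 tool mm [ 64.1 438.7 -26.4] yang 87.8 t 11.0 tilt [-0.004  0.001 -1.   ]
ice [0.5761 0.0426 0.05  ]
ice [0.5762 0.1005 0.05  ]
ice [0.6174 0.0407 0.05  ]
ice [0.6151 0.0971 0.05  ]
ice [0.653 0.035 0.05 ]
ice [0.6577 0.0958 0.05  ]
strip [ 0.4763 -0.1573  0.088 ]
strip [0.4879 0.1507 0.088 ]
strip [ 0.676  -0.1659  0.088 ]
strip [0.6878 0.1412 0.088 ]
```

Request:
servo_tool(increments=[[1, 0, 0, -13, -6.4], [1, 0, 0, -13, -6.4], [1, 6, 44, 0, 0], [1, 6, 44, 0, 0], [1, 6, 44, 0, 0], [1, 6, 44, 0, 0], [1, 6, 44, 0, 0], [1, 6, 44, 0, 0], [1, 7, 44, 0, 0], [1, 7, 44, 0, 0], [1, 7, 44, 0, 0], [1, 7, 43, 0, 0]])

```text
t: 12.5
tool_pos: [0.4296, 0.341, 0.2592]
tool_rot: [0.291, -3.125, 0.002]
contact_force: [0.4, 0.0, -0.5]
opening: 0.0851
grip_force: 0.0
```

Request:
servo_tool(increments=[[1, 0, 0, 0, 0], [1, 0, 0, 0, 0]])

```text
t: 12.75
tool_pos: [0.4306, 0.3394, 0.2598]
tool_rot: [0.291, -3.126, 0.002]
contact_force: [0.2, -0.4, -1.1]
opening: 0.0855
grip_force: 0.0
```

Run:
```python
from h import *
o,w=snap('wrist','w7');C=cam('wrist',o);print(o['tool_pos']);plan((.43,.34,.26),100.6,o)
z=np.zeros((600,800,3),np.uint8);z[:420,:560]=w
T=get_image('top');z[420:,:400]=cv2.resize(T[160:280,100:340],(400,180))
cv2.imwrite('pics/z7.png',z[:,:,::-1])
```

```text
[0.43057566 0.33942082 0.25980802]
spin 0.0 tool mm [ 0.5  0.7 -0.2] yang 100.6 t 12.8 tilt [-0.002 -0.002 -1.   ]
```

View pics/z7.png

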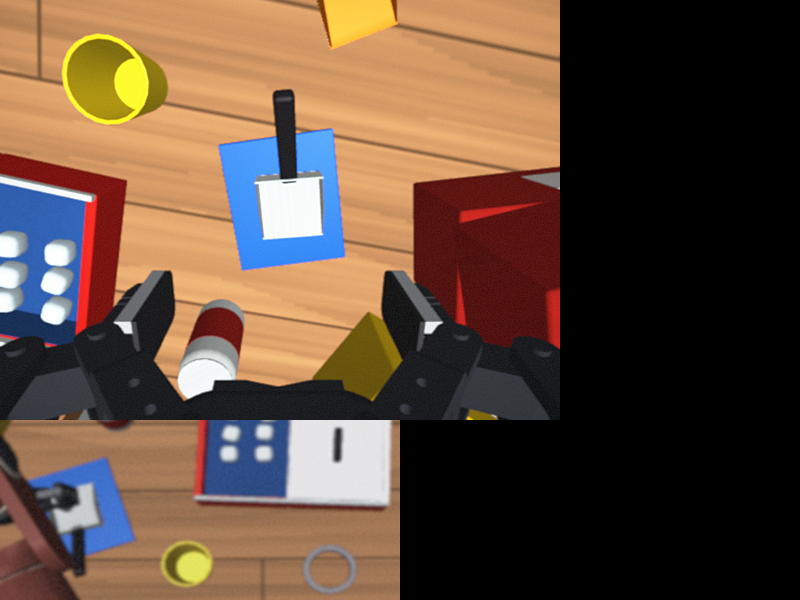

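Run:
```python
from h import *
o=get_obs();C=cam('wrist',o);T=cam('top')
for n,p,z in(('noseL',(264,239.5),.009),('noseR',(323,235.5),.009),('rearL',(256,178),.046),('rearR',(322,173),.046),('hend',(284,92),.108),('hbase',(288,180),.044)):
    print(n,onz(C,p,z).round(4))
print('tri hend',tri(C,(284,92),T,(147.3,263.3)))
print('tri noseL',tri(C,(264,239.5),T,(105+203/4,170+127/4)),'noseR',tri(C,(323,235.5),T,(105+97/4,170+155/4)))
```

```text
noseL [0.5324 0.3384 0.009 ]
noseR [0.5128 0.4129 0.009 ]
rearL [0.4454 0.3155 0.046 ]
rearR [0.4261 0.3876 0.046 ]
hend [0.3501 0.3285 0.108 ]
hbase [0.4414 0.3517 0.044 ]
tri hend (array([0.34941906, 0.32880756, 0.09732638]), np.float64(0.0009834710863503434))
tri noseL (array([0.53230697, 0.33716212, 0.00514133]), np.float64(0.004032094272321345)) noseR (array([0.51076684, 0.41056159, 0.0113049 ]), np.float64(0.004097038108131782))
```

```bash
python3 -c "
from h import *
plan((.386,.3387,.033),105.2)"
```

```text
spin -4.7 tool mm [ 43.4  11.7 227.5] yang 100.5 t 12.8 tilt [-0.001 -0.001 -1.   ]
```

Request:
servo_tool(increments=[[1, 0, 0, 20, -4.7], [1, 22, 6, 35, 0], [1, 21, 6, 35, 0], [1, 0, 0, 35, 0], [1, 0, 0, 35, 0], [1, 0, 0, 30, 0], [1, 0, 0, 20, 0], [1, 0, 0, 17, 0], [0, 0, 0, 0, 0], [0, 0, 0, 0, 0], [0, 0, 0, 0, 0], [0, 0, 0, 0, 0]], force=20)

```text
t: 14.35
tool_pos: [0.3868, 0.3406, 0.0352]
tool_rot: [-0.419, 3.112, 0.001]
contact_force: [-0.2, -1.4, 2.0]
opening: 0.0198
grip_force: 24.1
```

Request:
servo_tool(increments=[[0, 0, 0, 0, 0], [0, 0, 0, -6, 0], [0, 0, 0, -6, 0], [0, 0, 0, -8, 0], [0, 0, 0, -10, 0], [0, 0, 0, -10, 0], [0, 0, 0, 0, 0], [0, 0, 0, 0, 0]])

```text
t: 15.35
tool_pos: [0.3861, 0.3402, 0.0741]
tool_rot: [0.419, -3.113, 0.0]
contact_force: [-0.1, 0.2, -0.5]
opening: 0.0196
grip_force: 23.7
```

```bash
cat >> h.py <<'E'
def scoopmask(w):
    m=cv2.inRange(cv2.cvtColor(w,cv2.COLOR_RGB2HSV),(0,0,130),(180,40,255));return m
E
python3 - <<'E'
from h import *
o,w=snap('wrist','w8');print(o['tool_pos'],o['tool_rot'],o['opening'],o['contact_force'],o['wrist_torque'])
m=scoopmask(w);n,l,s,c=cv2.connectedComponentsWithStats(m)
for i in range(1,n):
    if s[i,4]>150:print(s[i],c[i].round(1))
sd=get_image('side')
z=np.zeros((420,800,3),np.uint8);z[:,:400]=cv2.resize(w,(400,300)).repeat(1,0)[0:0].shape and 0 if 0 else 0
z[:300,:400]=cv2.resize(w,(400,300));z[:420,400:]=cv2.resize(sd[280:420,190:330],(400,420))
cv2.imwrite('pics/z8.png',z[:,:,::-1])
E
```

```text
[0.38614398 0.34018512 0.07412304] [ 4.18726596e-01 -3.11339903e+00  1.15482802e-04] 0.01957553193030742 [-0.07024384  0.1956768  -0.5232186 ] [-0.02567776  0.10171308 -0.04468975]
[ 242  308   72   79 3310] [278.  358.4]
```

```bash
cat >> h.py <<'E'
def toolpx(p):
    c=get_calibration('wrist');q=np.linalg.inv(np.array(c['mount']))@np.array([*p,1.]);return c['fx']*q[0]/q[2]+c['cx'],c['fy']*q[1]/q[2]+c['cy']
def scoop_pt(X,th,g=(-.099,0,.072),gz=-.0448):
    """scoop-frame point -> tool frame; nose-down tilt th (deg) about grip; grip at tool (0,0,gz)"""
    r=np.array(X)-g;c,s=np.cos(np.radians(th)),np.sin(np.radians(th))
    x=r[0]*c+r[2]*s;z=-r[0]*s+r[2]*c
    return np.array([-x,-r[1],gz-z])
E
python3 - <<'E'
from h import *
for th in(-10,0,10,20,30,45,58):
    print(th,[np.round(toolpx(scoop_pt(X,th))).tolist() for X in((.0425,.039,.002),(.0425,-.039,.002),(-.0425,.039,.038),(-.0425,-.039,.038),(-.135,0,.1))])
w=cv2.imread('pics/w8.png');m=scoopmask(w[:,:,::-1])
for r in range(306,392,6):
    c=np.where(m[r])[0];print(r,c.min() if len(c) else None,c.max() if len(c) else None,len(c))
E
```

```text
-10 [[221.0, 453.0], [337.0, 453.0], [207.0, 364.0], [351.0, 364.0], [280.0, 208.0]]
0 [[225.0, 410.0], [332.0, 410.0], [210.0, 344.0], [348.0, 344.0], [280.0, 227.0]]
10 [[229.0, 370.0], [329.0, 370.0], [212.0, 324.0], [346.0, 324.0], [280.0, 250.0]]
20 [[231.0, 334.0], [326.0, 334.0], [214.0, 304.0], [344.0, 304.0], [280.0, 276.0]]
30 [[233.0, 299.0], [325.0, 299.0], [215.0, 284.0], [343.0, 284.0], [280.0, 303.0]]
45 [[234.0, 251.0], [324.0, 251.0], [215.0, 255.0], [343.0, 255.0], [280.0, 343.0]]
58 [[233.0, 210.0], [324.0, 210.0], [214.0, 232.0], [344.0, 232.0], [280.0, 372.0]]
306 241 315 10
312 256 300 3
318 255 300 7
324 255 301 8
330 254 301 11
336 252 303 41
342 251 304 54
348 245 311 61
354 244 312 69
360 242 313 72
366 243 313 71
372 243 313 71
378 243 313 71
384 266 289 24
390 None None 0
```

Run:
```python
from h import *
o=get_obs();C=cam('wrist',o)
for p in((.5324,.3384,.009),(.5128,.4129,.009),(.4454,.3155,.046),(.4261,.3876,.046),(.35,.3285,.108)):print(np.round(proj(C,p)),np.round(proj(C,np.array(p)+[0,0,.039])))
```

```text
[231. 370.] [224. 409.]
[323. 371.] [329. 409.]
[220. 299.] [208. 336.]
[332. 299.] [342. 337.]
[276. 192.] [275. 223.]
```

View pics/z8.png

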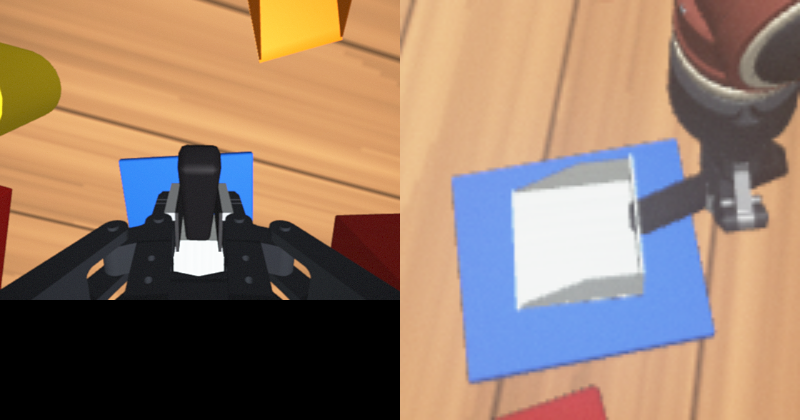

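```bash
cat >> h.py <<'E'
def sidebowl(im,box):
    h=cv2.cvtColor(im,cv2.COLOR_RGB2HSV);m=cv2.inRange(h,(0,0,150),(180,35,255));z=np.zeros_like(m);x0,y0,x1,y1=box;z[y0:y1,x0:x1]=m[y0:y1,x0:x1]
    c=max(cv2.findContours(z,0,1)[0],key=cv2.contourArea);return cv2.approxPolyDP(cv2.convexHull(c),2.5,True)[:,0].tolist(),z
E
python3 - <<'E'
from h import *
S=cam('side')
a=cv2.imread('pics/side0.png')[:,:,::-1];b=get_image('side');cv2.imwrite('pics/s9.png',b[:,:,::-1])
for im in(a,b):print(sidebowl(im,(205,320,300,410))[0])
pts=dict(noseR=(.5324,.3384,.009),noseL=(.5128,.4129,.009),rearR=(.4454,.3155,.046),rearL=(.4261,.3876,.046))
for k,p in pts.items():print(k,[proj(S,np.array(p)+[0,0,d]).round(1).tolist() for d in(0,.02,.04)])
w=cv2.imread('pics/w8.png').max(2)
print([ (r,int(w[r,280])) for r in range(196,216,2)], get_obs()['tool_pos'])
E
```

```text
[[273, 377], [232, 388], [230, 351], [269, 340]]
[[270, 332], [274, 377], [231, 382], [229, 344]]
noseR [[227.5, 350.7], [226.8, 346.9], [226.2, 342.8]]
noseL [[229.1, 388.7], [228.5, 385.3], [227.8, 381.7]]
rearR [[270.8, 339.0], [270.9, 334.8], [271.0, 330.5]]
rearL [[275.0, 375.9], [275.1, 372.2], [275.3, 368.3]]
[(196, 229), (198, 225), (200, 195), (202, 122), (204, 22), (206, 37), (208, 34), (210, 37), (212, 38), (214, 37)] [0.38588009 0.34001637 0.07362068]
```

Run:
```python
from h import *
o=get_obs();R=Rn.from_rotvec(o['tool_rot']).as_matrix();a=np.degrees(np.arctan2(R[1,1],R[0,1]));print(a,o['t'])
s=a+2.4;R2=R@Rn.from_euler('z',s,degrees=True).as_matrix()
print('spin',s,R2[:,0].round(3),R2[:,1].round(3),(R2.T@(np.array([.585,.0755,.215])-o['tool_pos'])*1000).round(1))
# basin floor check in w6
w=cv2.imread('pics/w6.png');b=cv2.inRange(cv2.cvtColor(w,40),(100,100,40),(130,255,255));b[:,:355]=0;b[300:]=0
C=cam('wrist',dict(tool_pos=np.array([.57402,-.07952,.23365]),tool_rot=np.array([-.05990505,-3.13893759,-7.6e-4])))
for r in(100,130,150,190,225,262):
    c=np.where(b[r])[0];print(r,c.min(),c.max(),onz(C,(c.max(),r),.034).round(4),onz(C,(c.min(),r),.09).round(4))
col=[np.where(b[:,x])[0] for x in(420,470)]
for x,c in zip((420,470),col):print(x,c.min(),c.max(),onz(C,(x,c.min()),.034).round(4),onz(C,(x,c.max()),.034).round(4),onz(C,(x,c.max()),.08).round(4))
```

```text
105.31608279793817 15.5
spin 107.71608279793817 [ 0.042  0.999 -0.001] [ 0.999 -0.042 -0.001] [-256.   209.9 -141.4]
100 368 492 [0.5073 0.1413 0.034 ] [0.502  0.0011 0.09  ]
130 365 487 [0.5373 0.1402 0.034 ] [ 0.5276 -0.0007  0.09  ]
150 364 483 [0.5581 0.1387 0.034 ] [ 0.5454 -0.001   0.09  ]
190 361 476 [0.6019 0.1368 0.034 ] [ 0.5827 -0.0026  0.09  ]
225 358 470 [0.6427 0.1351 0.034 ] [ 0.6174 -0.0044  0.09  ]
262 357 470 [0.6888 0.1406 0.034 ] [ 0.6566 -0.0043  0.09  ]
420 84 275 [0.489  0.0666 0.034 ] [0.7036 0.0834 0.034 ] [0.6788 0.0639 0.08  ]
470 85 275 [0.4919 0.1171 0.034 ] [0.7058 0.1426 0.034 ] [0.6808 0.1159 0.08  ]
```

Request:
servo_tool(increments=[[0, 0, 0, -25, 0], [0, 0, 0, -40, 0], [0, 0, 0, -40, 0], [0, 0, 0, -30, 9.8], [0, 0, 0, -6, 9.8], [0, 0, 0, 0, 9.8], [0, 0, 0, 0, 9.8], [0, 0, 0, 0, 9.8], [0, 0, 0, 0, 9.8], [0, 0, 0, 0, 9.8], [0, 0, 0, 0, 9.8], [0, 0, 0, 0, 9.8]], force=30)

```text
t: 17.0
tool_pos: [0.3861, 0.3402, 0.2147]
tool_rot: [-1.873, -2.522, 0.001]
contact_force: [0.3, -0.0, -1.9]
opening: 0.0192
grip_force: 32.3
```

Request:
servo_tool(increments=[[0, 0, 0, 0, 9.8], [0, 0, 0, 0, 9.7], [0, -26, 21, 0, 0], [0, -26, 21, 0, 0], [0, -26, 21, 0, 0], [0, -26, 21, 0, 0], [0, -26, 21, 0, 0], [0, -26, 21, 0, 0], [0, -26, 21, 0, 0], [0, -26, 21, 0, 0], [0, -26, 21, 0, 0], [0, -22, 21, 0, 0]])

```text
t: 18.5
tool_pos: [0.5859, 0.0747, 0.2146]
tool_rot: [-2.267, -2.174, 0.001]
contact_force: [-0.2, 0.4, -2.0]
opening: 0.0188
grip_force: 32.3
```

Request:
servo_tool(increments=[[0, 0, 0, 0, 0], [0, 0, 0, 0, 0]])

```text
t: 18.75
tool_pos: [0.585, 0.0761, 0.2147]
tool_rot: [-2.266, -2.174, 0.001]
contact_force: [-0.5, 0.4, -1.9]
opening: 0.0187
grip_force: 32.3
```

Run:
```python
from h import *
o=get_obs();plan((.585,.0755,.1272),None,o);print(o['opening'])
S=cam('side');T=cam('top')
im=get_image('side');t=get_image('top');cv2.imwrite('pics/s10.png',im[:,:,::-1]);cv2.imwrite('pics/t10.png',t[:,:,::-1])
R=Rn.from_rotvec(o['tool_rot']).as_matrix()
for n,X in(('nose+',(.0425,.039,.0)),('nose-',(.0425,-.039,0)),('rear+',(-.0425,.039,.038)),('rear-',(-.0425,-.039,.038)),('hend',(-.135,0,.1))):
    for th in(0,10):
        p=R@scoop_pt(X,th)+o['tool_pos'];print(n,th,p.round(3),'side',proj(S,p).round(),'top',proj(T,p).round())
```

```text
spin 0.0 tool mm [-0.7  0.1 87.5] yang -2.4 t 18.8 tilt [-0.001  0.001 -1.   ]
0.01870057755830675
nose+ 0 [ 0.54  -0.064  0.187] side [256. 155.] top [297. 184.]
nose+ 10 [ 0.541 -0.049  0.164] side [255. 167.] top [291. 186.]
nose- 0 [ 0.618 -0.067  0.187] side [224. 150.] top [298. 154.]
nose- 10 [ 0.619 -0.052  0.164] side [223. 162.] top [292. 156.]
rear+ 0 [0.544 0.021 0.225] side [247. 169.] top [263. 179.]
rear+ 10 [0.544 0.028 0.216] side [247. 174.] top [260. 180.]
rear- 0 [0.622 0.018 0.225] side [212. 164.] top [264. 148.]
rear- 10 [0.622 0.025 0.216] side [212. 169.] top [262. 149.]
hend 0 [0.587 0.112 0.287] side [216. 177.] top [223. 155.]
hend 10 [0.586 0.107 0.293] side [216. 173.] top [225. 155.]
```

Request:
servo_tool(increments=[[0, 0, 0, 20, 0], [0, 0, 0, 25, 0], [0, 0, 0, 25, 0], [0, 0, 0, 17, 0], [0, 0, 0, 0, 0], [0, -5, 0, 0, 0], [0, -5, 0, 0, 0], [0, -2, 0, 0, 0], [0, 0, 0, 0, 0]], force=20)

```text
t: 19.98
tool_pos: [0.5857, 0.0644, 0.1293]
tool_rot: [2.267, 2.175, 0.004]
contact_force: [-0.1, 3.9, 0.9]
opening: 0.0192
grip_force: 32.4
```

Request:
servo_tool(increments=[[0, -7, 0, -12, 0], [0, -8, 0, -11, 0], [0, -9, 0, -10.5, 0], [0, -9.5, 0, -10, 0], [0, 0, 0, 0, 0]], force=20)

```text
t: 20.6
tool_pos: [0.5842, 0.0292, 0.1731]
tool_rot: [2.267, 2.172, 0.002]
contact_force: [0.6, 1.4, -2.1]
opening: 0.0196
grip_force: 31.7
```

```bash
cat >> h.py <<'E'
def handle(f):
    """wrist picture: darkest rows of handle end at centre columns"""
    o,w=snap('wrist',f);v=w.max(2).astype(int);print(o['tool_pos'].round(4),o['contact_force'].round(1),'op',o['opening'].round(4),'t',o['t'])
    for c in(272,280,288):
        d=np.where(v[:,c]<75)[0];print(c,'dark runs',[(int(r[0]),int(r[-1])) for r in np.split(d,np.where(np.diff(d)>1)[0]+1) if len(r)>3])
    return o,w
E
python3 - <<'E'
from h import *
o,w=handle('w11')
for th in(-5,0,10,20,30):print(th,np.round(toolpx(scoop_pt((-.135,0,.1),th))),np.round(toolpx(scoop_pt((-.13,0,.106),th))))
m=scoopmask(w)
E
```

```text
Traceback (most recent call last):
  File "h.py", line 43, in handle
    o,w=snap('wrist',f);v=w.max(2).astype(int);print(o['tool_pos'].round(4),o['contact_force'].round(1),'op',o['opening'].round(4),'t',o['t'])
                                                                                                             ^^^^^^^^^^^^^^^^^^
AttributeError: 'float' object has no attribute 'round'
```

```bash
sed -i "s/o\['opening'\].round(4)/round(o['opening'],4)/" h.py
python3 - <<'E'
from h import *
o,w=handle('w11')
for th in(-5,0,10,20,30):print(th,np.round(toolpx(scoop_pt((-.135,0,.1),th))),np.round(toolpx(scoop_pt((-.13,0,.106),th))))
S=cam('side');R=Rn.from_rotvec(o['tool_rot']).as_matrix()
b=get_image('side');cv2.imwrite('pics/s11.png',b[:,:,::-1])
v=b.max(2).astype(int)
for th in(0,20,30):
    print(th,[proj(S,R@scoop_pt(X,th)+o['tool_pos']).round().tolist() for X in((-.0425,.039,0),(-.0425,-.039,.0),(-.0425,.039,.038),(-.0425,-.039,.038),(-.135,0,.1))])
print(sidebowl(b,(190,140,275,215))[0])
E
```

```text
[0.584  0.0294 0.1724] [ 0.   0.3 -0.9] op 0.0193 t 20.65
272 dark runs [(48, 54), (227, 292), (328, 352), (386, 419)]
280 dark runs [(48, 54), (227, 292), (328, 352), (387, 419)]
288 dark runs [(48, 54), (227, 292), (328, 352), (385, 419)]
-5 [278. 214.] [278. 234.]
0 [278. 224.] [278. 246.]
10 [278. 247.] [278. 272.]
20 [278. 273.] [278. 300.]
30 [278. 300.] [278. 327.]
0 [[253.0, 179.0], [221.0, 174.0], [252.0, 168.0], [219.0, 163.0], [223.0, 175.0]]
20 [[250.0, 192.0], [218.0, 187.0], [251.0, 177.0], [218.0, 172.0], [224.0, 167.0]]
30 [[249.0, 198.0], [216.0, 193.0], [250.0, 182.0], [217.0, 177.0], [225.0, 164.0]]
[[274, 161], [274, 209], [190, 212], [209, 161], [253, 157]]
```

Request:
servo_tool(increments=[[0, 0, 0, -15, 0], [0, 12, 0, 0, 0], [0, 23, 0, 0, 0], [0, 0, 0, 18, 0], [0, 0, 0, 17, 0], [0, 0, 0, 0, 0], [0, -8, 0, 0, 0], [0, -5, 0, 0, 0], [0, -4, 0, 0, 0], [0, -4, 0, 0, 0], [0, 0, 0, 0, 0]], force=20)

```text
t: 22.12
tool_pos: [0.5841, 0.0439, 0.1517]
tool_rot: [2.268, 2.174, 0.0]
contact_force: [0.1, 0.4, -1.7]
opening: 0.0192
grip_force: 30.8
```

```bash
python3 -c "
from h import *
handle('w12')"
```

```text
[0.5841 0.0439 0.1517] [ 0.1  0.4 -1.7] op 0.0192 t 22.125
272 dark runs [(219, 300), (351, 419)]
280 dark runs [(219, 300), (351, 419)]
288 dark runs [(219, 300), (351, 419)]
```

Request:
servo_tool(increments=[[0, -5, 0, 0, 0], [0, -4, 0, 0, 0], [0, -3, 0, 0, 0], [0, 0, 0, 0, 0]])

```text
t: 22.68
tool_pos: [0.5844, 0.0342, 0.1534]
tool_rot: [-2.266, -2.174, -0.007]
contact_force: [-0.4, 7.1, 3.1]
opening: 0.0191
grip_force: 31.3
```

```bash
python3 -c "
from h import *
o,w=handle('w13')
S=cam('side');R=Rn.from_rotvec(o['tool_rot']).as_matrix()
b=get_image('side');cv2.imwrite('pics/s13.png',b[:,:,::-1])
for th in (0,10,20,30):
    print(th,[proj(S,R@scoop_pt(X,th)+o['tool_pos']).round().tolist() for X in((-.0425,.039,0),(-.0425,-.039,.0),(-.0425,.039,.038),(-.0425,-.039,.038))])
h=cv2.cvtColor(b,cv2.COLOR_RGB2HSV)
for c in (246,242,226,222):print(c,h[160:216:2,c,2].tolist(),h[160:216:2,c,1].tolist())
"
```

```text
[0.5844 0.0342 0.1534] [-0.4  7.1  3.1] op 0.0191 t 22.675
272 dark runs [(221, 298), (340, 376), (386, 419)]
280 dark runs [(53, 56), (221, 298), (340, 376), (387, 419)]
288 dark runs [(221, 298), (340, 376), (385, 419)]
0 [[252.0, 186.0], [221.0, 181.0], [252.0, 175.0], [219.0, 170.0]]
10 [[251.0, 193.0], [219.0, 188.0], [251.0, 180.0], [219.0, 175.0]]
20 [[250.0, 199.0], [218.0, 194.0], [251.0, 185.0], [218.0, 180.0]]
30 [[248.0, 205.0], [216.0, 200.0], [250.0, 189.0], [217.0, 184.0]]
246 [131, 107, 103, 103, 107, 105, 105, 104, 103, 106, 246, 245, 242, 216, 214, 217, 216, 217, 215, 236, 247, 228, 247, 195, 156, 154, 157, 155] [19, 26, 27, 27, 26, 24, 19, 32, 25, 26, 2, 1, 2, 11, 11, 8, 9, 9, 11, 8, 1, 12, 1, 98, 100, 96, 96, 95]
242 [247, 247, 183, 113, 108, 103, 104, 103, 103, 189, 245, 245, 226, 215, 215, 216, 215, 216, 215, 247, 244, 247, 233, 168, 157, 157, 157, 153] [1, 1, 18, 16, 21, 22, 29, 30, 22, 18, 1, 1, 7, 9, 11, 8, 9, 9, 8, 1, 4, 2, 11, 102, 99, 94, 94, 98]
226 [129, 247, 247, 247, 247, 247, 234, 188, 129, 113, 110, 103, 100, 167, 209, 209, 210, 215, 247, 221, 247, 217, 159, 156, 153, 154, 153, 183] [16, 1, 1, 1, 2, 2, 11, 18, 20, 16, 19, 25, 26, 11, 10, 10, 10, 8, 1, 13, 1, 43, 103, 100, 102, 99, 97, 100]
222 [96, 95, 102, 100, 99, 96, 149, 117, 106, 107, 105, 101, 197, 208, 211, 210, 208, 226, 247, 215, 247, 204, 157, 156, 154, 153, 141, 188] [21, 21, 23, 15, 21, 21, 5, 13, 17, 17, 17, 20, 12, 11, 11, 11, 11, 7, 1, 19, 1, 90, 96, 101, 101, 102, 74, 109]
```

Request:
servo_tool(increments=[[0, 0, 0, -12, 0], [0, -5, 0, 0, 0], [0, -5, 0, -5, 0], [0, -6, 0, -4, 0], [0, -6, 0, -4, 0], [0, -6, 0, -4, 0], [0, -6, 0, -3, 0], [0, -6, 0, -3, 0], [0, -6, 0, -3, 0], [0, 0, 0, 0, 0]])

```text
t: 24.02
tool_pos: [0.5816, -0.0143, 0.1897]
tool_rot: [2.268, 2.174, -0.001]
contact_force: [-0.2, 1.0, -0.8]
opening: 0.0192
grip_force: 30.9
```

```bash
cat > sv.py <<'E'
from h import *
import sys
o,w=handle(sys.argv[1]);S=cam('side');R=Rn.from_rotvec(o['tool_rot']).as_matrix()
b=get_image('side');cv2.imwrite('pics/s%s.png'%sys.argv[1],b[:,:,::-1]);h=cv2.cvtColor(b,cv2.COLOR_RGB2HSV)
for th in map(float,sys.argv[2].split(',')):
    P=[proj(S,R@scoop_pt(X,th)+o['tool_pos']).round() for X in((-.0425,.028,.038),(-.0425,.028,0),(-.0425,-.028,.038),(-.0425,-.028,.0))];print(th,[p.tolist() for p in P])
for c in {int(P[0][0]),int(P[2][0])}:
    r0=int(P[0][1])-20;print(c,[(r0+i,int(v)) for i,v in enumerate(h[r0:r0+50,c,2])][::2])
E
python3 sv.py 14 20,30,40,50
```

```text
[ 0.5816 -0.0143  0.1897] [-0.2  1.  -0.8] op 0.0192 t 24.025
272 dark runs [(228, 309), (386, 419)]
280 dark runs [(228, 309), (386, 419)]
288 dark runs [(228, 309), (385, 419)]
20.0 [[251.0, 158.0], [250.0, 173.0], [227.0, 155.0], [227.0, 170.0]]
30.0 [[250.0, 163.0], [248.0, 179.0], [226.0, 160.0], [225.0, 175.0]]
40.0 [[249.0, 168.0], [247.0, 184.0], [225.0, 164.0], [224.0, 180.0]]
50.0 [[248.0, 172.0], [245.0, 188.0], [224.0, 168.0], [222.0, 185.0]]
248 [(152, 220), (154, 222), (156, 231), (158, 247), (160, 247), (162, 247), (164, 247), (166, 247), (168, 152), (170, 237), (172, 238), (174, 236), (176, 236), (178, 237), (180, 238), (182, 236), (184, 238), (186, 246), (188, 247), (190, 247), (192, 247), (194, 247), (196, 247), (198, 247), (200, 247)]
224 [(152, 104), (154, 245), (156, 247), (158, 247), (160, 247), (162, 247), (164, 244), (166, 228), (168, 233), (170, 231), (172, 234), (174, 234), (176, 233), (178, 233), (180, 236), (182, 246), (184, 247), (186, 247), (188, 247), (190, 247), (192, 247), (194, 247), (196, 247), (198, 208), (200, 247)]
```

Request:
servo_tool(increments=[[0, 0, 0, -25, 0], [0, 0, 0, -25, 0], [0, 0, 0, 0, -10], [0, 0, 0, 0, -10], [0, 0, 0, 0, -10], [0, 0, 0, 0, -10], [0, 0, 0, 0, -10], [0, 0, 0, 0, -10], [0, 0, 0, 0, -10], [0, 0, 0, 0, -10], [0, 0, 0, 0, -10], [0, 30, 36, 0, 0]])

```text
t: 25.62
tool_pos: [0.5535, 0.0219, 0.2391]
tool_rot: [-0.069, -3.14, 0.003]
contact_force: [-0.4, 0.9, -0.9]
opening: 0.0189
grip_force: 30.6
```

Request:
servo_tool(increments=[[0, 31, 37, 0, 0], [0, 30, 37, 0, 0], [0, 0, 0, 25, 0], [0, 0, 0, 25, 0], [0, 0, 0, 25, 0], [0, 0, 0, 0, 0], [0, 0, 0, 0, 0]])

```text
t: 26.5
tool_pos: [0.4959, 0.0998, 0.1657]
tool_rot: [0.065, 3.14, -0.001]
contact_force: [0.1, 0.4, -0.3]
opening: 0.0192
grip_force: 30.6
```

Run:
```python
from h import *
o=get_obs();plan((.4947,.0999,.145),None,o);print(o['contact_force'].round(1))
S=cam('side');T=cam('top');R=Rn.from_rotvec(o['tool_rot']).as_matrix()
b=get_image('side');cv2.imwrite('pics/s15.png',b[:,:,::-1]);t=get_image('top');cv2.imwrite('pics/t15.png',t[:,:,::-1])
for th in(35,40,45):print(th,[(proj(S,R@scoop_pt(X,th)+o['tool_pos']).round().tolist(),(R@scoop_pt(X,th)+o['tool_pos']).round(3).tolist()) for X in((.0425,.039,0),(.0425,-.039,0))])
for n,i in(('s',b),('t',t)):
    m=cv2.inRange(cv2.cvtColor(i,cv2.COLOR_RGB2HSV),(100,90,30),(130,255,255));cs=[c for c in cv2.findContours(m,0,1)[0] if cv2.contourArea(c)>60];print(n,[cv2.boundingRect(c) for c in cs])
m=cv2.inRange(cv2.cvtColor(b,cv2.COLOR_RGB2HSV),(100,90,30),(130,255,255))
for r in range(200,256,4):print(r,''.join('#' if x else '.' for x in m[r,178:290:2]))
```

```text
spin 0.0 tool mm [ 1.2  0.  20.7] yang 87.6 t 26.5 tilt [ 0.001 -0.001 -1.   ]
[ 0.1  0.4 -0.3]
35 [([236.0, 225.0], [0.569, 0.058, 0.07]), ([228.0, 251.0], [0.572, 0.136, 0.07])]
40 [([241.0, 227.0], [0.556, 0.058, 0.065]), ([233.0, 254.0], [0.56, 0.136, 0.064])]
45 [([247.0, 229.0], [0.543, 0.059, 0.06]), ([239.0, 256.0], [0.547, 0.137, 0.06])]
s [(208, 326, 92, 81), (237, 245, 28, 12), (191, 212, 55, 38)]
t [(118, 186, 63, 70), (226, 144, 47, 67), (433, 119, 15, 40)]
200 ........................................................
204 ........................................................
208 ........................................................
212 ...........#....##......................................
216 .................##....########.........................
220 ..........#......#......##......##......................
224 .........###.....#......##......#.......................
228 ........##########.....###..............................
232 .......#....#################...........................
236 ..............##......#########.........................
240 .............##.......##................................
244 ......##....###.......#.................................
248 ....................####.............######.............
252 ..............................#############.............
```

Request:
servo_tool(increments=[[0, 4, 0, 0, 0], [0, 0, 0, 9, 0], [0, 0, 0, 8, 0], [0, 0, 0, 4, 0], [0, 0, 0, 0, 0]])

```text
t: 27.22
tool_pos: [0.4909, 0.1002, 0.1429]
tool_rot: [-0.065, -3.14, 0.0]
contact_force: [-0.1, -0.7, -1.3]
opening: 0.0192
grip_force: 30.6
```

Request:
servo_tool(increments=[[0, 0, 0, 3, 0], [0, 0, 0, 3, 0], [0, 0, 0, 0, 0]])

```text
t: 27.6
tool_pos: [0.4912, 0.1002, 0.1374]
tool_rot: [-0.065, -3.14, -0.0]
contact_force: [0.7, 0.1, -1.7]
opening: 0.0194
grip_force: 30.6
```

Request:
servo_tool(increments=[[0, 0, 0, 3, 0], [0, 0, 0, 0, 0]])

```text
t: 27.85
tool_pos: [0.4912, 0.1002, 0.1344]
tool_rot: [-0.065, -3.14, 0.0]
contact_force: [0.4, -0.5, -1.2]
opening: 0.019
grip_force: 30.6
```

Request:
servo_tool(increments=[[0, 0, 0, 3, 0], [0, 0, 0, 0, 0]])

```text
t: 28.1
tool_pos: [0.4911, 0.1002, 0.1313]
tool_rot: [-0.065, -3.14, 0.0]
contact_force: [0.7, 0.7, -1.2]
opening: 0.019
grip_force: 30.6
```

Request:
servo_tool(increments=[[0, 0, 0, 3, 0], [0, 0, 0, 0, 0]])

```text
t: 28.35
tool_pos: [0.492, 0.1002, 0.1291]
tool_rot: [0.065, 3.139, 0.0]
contact_force: [1.2, 0.1, -0.7]
opening: 0.0189
grip_force: 30.5
```

Request:
servo_tool(increments=[[0, -5, 0, 0, 0], [0, -6, 0, 0, 0], [0, -6, 0, 0, 0], [0, -6, 0, 0, 0], [0, -2, 0, 3, 0], [0, 0, 0, 5, 0], [0, 0, 0, 5, 0], [0, 0, 0, 0, 0]], force=20)

```text
t: 29.35
tool_pos: [0.5185, 0.0995, 0.1216]
tool_rot: [0.065, 3.136, 0.001]
contact_force: [-6.7, -0.4, 14.3]
opening: 0.019
grip_force: 21.4
```

Request:
servo_tool(increments=[[0, 0, 0, 4, 0], [0, 0, 0, 4, 0], [0, 0, 0, 0, 0]])

```text
t: 29.72
tool_pos: [0.5162, 0.0996, 0.1113]
tool_rot: [-0.065, -3.14, -0.001]
contact_force: [-11.2, -0.4, 17.0]
opening: 0.0151
grip_force: 19.2
```

```bash
python3 sv.py 16 20,30,36 | head -8
python3 - <<'E'
from h import *
# cubes in top view
t=get_image('top');cv2.imwrite('pics/t16.png',t[:,:,::-1])
g=cv2.cvtColor(t,cv2.COLOR_RGB2GRAY)
for r in range(140,216,3):print(r,''.join('%x'%(int(v)//16) for v in g[r,218:290:1]))
E
```

```text
[0.5162 0.0996 0.1113] [-11.2  -0.4  17. ] op 0.0151 t 29.725
272 dark runs [(212, 272), (386, 419)]
280 dark runs [(212, 272), (387, 419)]
288 dark runs [(212, 272), (385, 419)]
20.0 [[240.0, 220.0], [246.0, 230.0], [234.0, 240.0], [240.0, 250.0]]
30.0 [[244.0, 223.0], [252.0, 232.0], [238.0, 242.0], [247.0, 252.0]]
36.0 [[246.0, 224.0], [256.0, 233.0], [241.0, 243.0], [251.0, 253.0]]
241 [(204, 234), (206, 167), (208, 157), (210, 159), (212, 132), (214, 117), (216, 114), (218, 194), (220, 186), (222, 214), (224, 194), (226, 175), (228, 171), (230, 168), (232, 188), (234, 243), (236, 242), (238, 243), (240, 243), (242, 244), (244, 243), (246, 243), (248, 173), (250, 167), (252, 167)]
140 889aaabbbabbabbbbbbbbbbbbbbbbbbbbbbbbbbbbbbbaaaaaaaaaaaaaaaaaaaaa999a999
143 776665544444444444444444444455566666666666667666777777788abcccccccccccbb
146 777665432322222222322222222232222222222212222222222222359cdeeeeeeeeeeeee
149 766554333444434444433455433333334444444444454433334343469cdeeeeeeeeeeeee
152 333333443334444444444333444444456544569bdddddca754444447bddeeeeeeeeeeeee
155 44444444444444444
[... 895 characters left out ...]
eeeeeee
191 3344444444333333355554334545554533344544444544444444459ceeeeeeeeeeeeeeee
194 4555566656666655544332124445545542223233444444444444458ceeeeeeeeeeeeeeee
197 5332333333343332212222234555455442344444444444444444569bdeeeeeeeeeeeeeee
200 666677765544322111224689865545554334444444545444444446aceeeeeeeeeeeeeeee
203 665589aaaa974211111368aa865545554233444444444444444447addeeeeeeeeeeeeeee
206 665445666654333321358999865554454333444444444444444457bdeeeeeeeeeeeeeeee
209 877555555433332223444444455455554333444444444444444447bdeeeeeeeeeeeeeeee
212 777666655555454445544444545555554458aababaaaaaaaa99a9acdccccccccccccdddd
215 444444444454444445544444445555555433445555556666666676777777777788899999
```

Request:
servo_tool(increments=[[0, 0, 0, -2, 0], [0, 0, 0, 0, 0], [0, 0, 0, 0, 0]], force=40)

```text
t: 30.25
tool_pos: [0.5162, 0.0991, 0.1093]
tool_rot: [-0.065, -3.14, 0.0]
contact_force: [0.3, 0.8, 0.1]
opening: -0.0003
grip_force: 0.0
```

Run:
```python
from h import *
o,w=handle('w17');v=w.max(2)
for r in range(196,330,6):print(r,''.join('%x'%(int(x)//16) for x in v[r,230:330:2]))
```

```text
[0.5162 0.0991 0.1093] [0.3 0.8 0.1] op -0.0003 t 30.25
272 dark runs [(310, 353), (386, 419)]
280 dark runs [(257, 351), (387, 419)]
288 dark runs [(303, 419)]
196 11111111111111178889888887777776777667898889989888
202 11111111111111105766677777667777777777688888888988
208 11111111111111111677777777766666666767768889998888
214 311111111111111114766667777666667789accdc999998889
220 751111110110113489accdddddddddddddddddc56889989989
226 acdddddc986578addddddddddddddeddddddddd75888888999
232 dddddddddddddddddddddddddddddddddddddddb5689988999
238 ddddddddddddddddeddddddddddddddddddddddd7589999898
244 ddddddddddddddddddddddddddedddddeeddddddb569989999
250 ddddddddddddeddddeddddddddeddddeddddddddd758999899
256 ddddddddddddddddc9999998889a999addddddeeeb57989999
262 dddddddddddddded9555553111455555ceeddddedd76898999
268 dddddddddc75555555555531004555555555558deda5899988
274 ddddddda211111125555553011455555521111103cd6689888
280 ddddddd42222222455555520113555555432333328ea688988
286 dddddd911121222455555521113555555422221112cd688999
292 dddddc31111111255555552111355555551011111138888888
298 ddddd711111111257899993222599998742111111117888888
304 988311111111111111117c53337c4111111111110111158889
310 87111111123333211111113333311111112233331111112888
316 01011111111111111111123333311111111111111111111111
322 11111111111211111112113334310111111111111111111111
328 11111111111111111111223333311111111111111111111111
```

Request:
servo_tool(increments=[[0, 0, 0, -20, 0], [0, 0, 0, -40, 0], [0, 0, 0, -40, 0], [1, 0, 0, -20, 0], [1, 0, 0, 0, 0], [1, 0, 0, 0, 0]])

```text
t: 31.05
tool_pos: [0.5155, 0.0991, 0.2279]
tool_rot: [-0.065, -3.138, 0.0]
contact_force: [-0.2, 1.6, -0.0]
opening: 0.054
grip_force: 0.0
```

Run:
```python
from h import *
o,w=handle('w18')
sm=cv2.resize(w,(112,84),interpolation=cv2.INTER_AREA);h=cv2.cvtColor(sm,cv2.COLOR_RGB2HSV)
def ch(p):
    H,S,V=map(int,p)
    if V<60:return '#'
    if S<45:return ' ' if V>200 else ('.' if V>150 else ':')
    if 98<H<132:return 'b'
    if H<6 or H>170:return 'r'
    if 22<H<35 and S>150:return 'y'
    return '-'
for r in range(0,66):print('%3d '%(r*5)+''.join(ch(p) for p in h[r]))
```

```text
[0.5155 0.0991 0.2279] [-0.2  1.6 -0. ] op 0.054 t 31.05
272 dark runs [(313, 331), (386, 419)]
280 dark runs [(314, 331), (386, 419)]
288 dark runs [(314, 331), (385, 419)]
  0 -----------::####---------:::-------------------------------yyyyyyyyyyyyyyyyyyyy--------------------------------
  5 -----------::###-----------::-------------------------------yyyyyyyyyyyyyyyyyyyy--------------------------------
 10 -----------::###-----------::#------------------------------yyyyyyyyyyyyyyyyyyyy--------------------------------
 15 -----------::##------------:::-------------------------------yyyyyyyyyyyyyyyyyyy--------------------------------
 20 -----------::##------------::::------------------------------yyyyyyyyyyyyyyyyyy---------------------------------
 25 -----------::##------------:::#------------------------------yyyyyyyyyyyyyyyyyy------------------------------:bb
 30 -----------:::#:-----------:::#------------------------------yyyyyyyyyyyyyyyyy----------------------------rbbbbb
 35 ------------::##-----------:::#------------------------------yyyyyyyyyyyyyyyyy-------------------------
[... 6095 characters left out ...]
00 ------                          :##:::#####.    bbbbbb    bbbbbrrr--#####:::###-------###rr:::::::::::----------
305 ------                        .:###:..:####b   bbbbbbb    bbbbbrrr---####..:####-------##r::::::.......---------
310 ------                       :######:.:####bbbbbbbbbbbb...bbbbbrrr---####.:#######-----rrr:::::.::......--------
315 -------           .:::.     .##############bbbbbbbbbbbbbbbbbbbbrrr---#############------#####:::.       .------y
320 -------         :######.   .:##############bbbbbbbbbbbbbbbbbbbbrrr---##############-----#######.         ------y
325 -------       .########::#################bbbbbbbbbbbbbbbbbbbbb-rr----#################-########:        .-----y
```

Run:
```python
from h import *
o=dict(tool_pos=np.array([.5155,.0991,.2279]),tool_rot=np.array([-.065,-3.138,0]));C=cam('wrist',o)
w=cv2.imread('pics/w18.png');h=cv2.cvtColor(w,40)
print('nose',onz(C,(238,243),.036),onz(C,(303,231),.036))
d=cv2.inRange(h,(0,0,0),(180,255,70))
for r in(82,90,100,120,140,155,170,176):
    c=np.where(d[r,200:280])[0]+200;print(r,c.min(),c.max(),'mid@z .14/.11/.08/.06',[onz(C,((c.min()+c.max())/2,r),z)[:2].round(4).tolist() for z in(.14,.11,.08,.06)])
d0=np.where(d[:,234])[0];print('handle first row',d0[d0>60][:1])
T=cam('top');t=get_image('top');cv2.imwrite('pics/t18.png',t[:,:,::-1])
for p in((232,236),(226,270),(226,297),(280,248),(278,272),(280,298)):print('cube',onz(C,p,.05).round(3))
# handle in side view
s=get_image('side');cv2.imwrite('pics/s18.png',s[:,:,::-1])
sm=s[190:290,180:310:1];hh=cv2.cvtColor(sm,cv2.COLOR_RGB2HSV)
def ch(p):
    H,S,V=map(int,p)
    if V<110 and S<70:return '#'
    if S<40:return ' ' if V>215 else ('.' if V>170 else ':')
    if 98<H<132:return 'b'
    if H<6 or H>170:return 'r'
    return '-'
for r in range(0,100,2):print('%3d '%(r+190)+''.join(ch(p) for p in hh[r]))
```

```text
nose [0.59289222 0.05010967 0.036     ] [0.58147878 0.12365799 0.036     ]
82 223 242 mid@z .14/.11/.08/.06 [[0.4272, 0.0697], [0.4257, 0.0661], [0.4241, 0.0625], [0.423, 0.0602]]
90 218 245 mid@z .14/.11/.08/.06 [[0.4326, 0.0685], [0.4316, 0.0648], [0.4307, 0.0612], [0.43, 0.0587]]
100 220 248 mid@z .14/.11/.08/.06 [[0.4395, 0.0698], [0.4393, 0.0662], [0.4391, 0.0627], [0.439, 0.0603]]
120 227 253 mid@z .14/.11/.08/.06 [[0.4537, 0.0731], [0.455, 0.0699], [0.4564, 0.0667], [0.4574, 0.0646]]
140 234 258 mid@z .14/.11/.08/.06 [[0.4683, 0.0765], [0.4713, 0.0737], [0.4743, 0.0709], [0.4764, 0.0691]]
155 240 262 mid@z .14/.11/.08/.06 [[0.4796, 0.0795], [0.4839, 0.0771], [0.4882, 0.0746], [0.491, 0.073]]
170 245 266 mid@z .14/.11/.08/.06 [[0.4911, 0.0822], [0.4967, 0.0801], [0.5023, 0.0779], [0.5061, 0.0765]]
176 247 268 mid@z .14/.11/.08/.06 [[0.4958, 0.0835], [0.502, 0.0815], [0.5081, 0.0795], [0.5122, 0.0781]]
handle first row [80]
cube [0.579 0.046 0.05 ]
cube [0.619 0.036 0.05 ]
cube [0.653 0.033 0.05 ]
cube [0.595 0.097 0.05 ]
cube [0.624 0.094 0.05 ]
cube [0.657 0.095 0.05 ]
190 ---
[... 6042 characters left out ...]
-------------------------
280 ----------------------------------------------------------------------------------------------------------------------------------
282 ----------------------------------------------------------------------------------------------------------------------------------
284 ----------------------------------------------------------------------------------------------------------------------------------
286 ----------------------------------------------------------------------------------------------------------------------------------
288 ----------------------------------------------------------------------------------------------------------------------------------
```

```bash
python3 -c "
from h import *
plan((.4595,.0713,.079),97)"
```

```text
spin -9.4 tool mm [ 58.3 -20.8 148.7] yang 87.6 t 31.2 tilt [-0.004 -0.    -1.   ]
```

Request:
servo_tool(increments=[[1, 0, 0, 0, -9.4], [1, 29, -10, 0, 0], [1, 29, -11, 20, 0], [1, 0, 0, 30, 0], [1, 0, 0, 30, 0], [1, 0, 0, 30, 0], [1, 0, 0, 25, 0], [1, 0, 0, 14, 0], [0, 0, 0, 0, 0], [0, 0, 0, 0, 0], [0, 0, 0, 0, 0], [0, 0, 0, 0, 0]], force=30)

```text
t: 32.7
tool_pos: [0.462, 0.0712, 0.0816]
tool_rot: [-0.192, 3.134, -0.0]
contact_force: [-0.2, -0.2, 0.7]
opening: 0.0189
grip_force: 33.8
```

Request:
servo_tool(increments=[[0, -3, 3, 0, 1], [0, -6, 5, 0, 1.7], [0, -6, 5, 0, 1.7], [0, -6, 5, 0, 1.7], [0, -7, 5, 0, 1.7], [0, -8, 5, 0, 1.6], [0, 0, 0, 0, 0]])

```text
t: 33.58
tool_pos: [0.4967, 0.1011, 0.0809]
tool_rot: [0.065, 3.14, -0.0]
contact_force: [0.5, -0.3, -1.4]
opening: 0.019
grip_force: 33.6
```

```bash
cat > asc.py <<'E'
from h import *
import sys
def ch(p):
    H,S,V=map(int,p)
    if V<110 and S<70:return '#'
    if S<40:return ' ' if V>215 else ('.' if V>170 else ':')
    if 98<H<132:return 'b'
    if H<6 or H>170:return 'r'
    return '-'
def asc(n,box,st):
    s=get_image(n);x0,y0,x1,y1=box;h=cv2.cvtColor(s,cv2.COLOR_RGB2HSV)
    for r in range(y0,y1,2*st):print('%3d '%r+''.join(ch(p) for p in h[r,x0:x1:st]))
if __name__=='__main__':
    o=get_obs();print(o['tool_pos'].round(4),o['contact_force'].round(1),round(o['opening'],4),o['t'])
    asc(sys.argv[1],list(map(int,sys.argv[2].split(','))),int(sys.argv[3]))
E
python3 asc.py side 180,206,310,258 1
```

```text
[0.4967 0.1011 0.0809] [ 0.5 -0.3 -1.4] 0.019 33.575
206 ----------   -r-:::::rrrrrrrrrrrrrrrrrrrrrrrrrrrrrrrrrrrrrrrrrrrrrrrr---::###############:::##    .rrr---------------------------.
208 ---------   -r-::::::rrrrrrrrrrrrrrrrrrrrrrrrrrrrrrrrrrrrrrrrrrrrrrrrrrr-####################     -rr----------------------------:
210 --------   .r-::::::bbbbbbbb:rrrrrrrrrrrrrrrrrrrrrrrrrrrrrrrrrrrrrrrrrrrrr####::############rrr  .rrr-----------------------------
212 -------   .rr::::::bbbbbbbbbbbbbbbbbbbbb:rrrrrrrrrrrrrrrrrrrrrrrrrrrrrrrrr####::::##########r-   -rr-----------------------------#
214 -------  .rr-::::::bb          bbbbbbbbbbbbbbbbbbbbbb-rrrrrrrrrrrrrrrrrrrr###:....:########-rr  .rrr------------------------------
216 ------  .-r-::::::bb           bbbbb     bbbbbbbbbb         :bbbb-rrrrrrrr###:....#########r-   -rrr------------------------------
218 -----   -rr::::::bbb           .bbb          bbbbb           bbbbbbbbbbbbb###....:#########rr  .rrr-------------------------------
220 ----   .r-::::::bbbb          ..bb           bbbbb           bbbbbbbbbbbbbbb:....:########:-   :-r
[... 1762 characters left out ...]
-------------------------
248 rrrrrrrrrrrrrrrrrrrrrrrrrrrrrrrr:........                  .:::bbbbbbbbbbbbbbbbbbbbbb   rrrr--------------------------------------
250 rrrrrrrrrrrrrrrrrrrrrrrrrrrrrrrrrrrrrrrrrrr               .:::.bbbbbbbbbbbbbbbbbbbbbr   rrrr--------------------------------------
252 rrrrrrrrrrrrrrrrrrrrrrrrrrrrrrrrrrrrrrrrrrrrrrrrrrrrrrr...:::.bbbbbbbbbbbbbbbbbbbbbb   -rrr---------------------------------------
254 rrrrrrrrrrrrrrrrrrrrrrrrrrrrrrrrrrrrrrrrrrrrrrrrrrrrrrrrrrrrrrrrrr-bbbbbbbbbbbbbbbbr   rrrr---------------------------------------
256 rrrrrrrrrrrrrrrrrrrrrrrrrrrrrrrrrrrrrrrrrrrrrrrrrrrrrrrrrrrrrrrrrrrrrrrrrrrrrr-bbb-   rrrr----------------------------------------
```

Request:
servo_tool(increments=[[0.5, 0, 0, 0, 0], [0.5, 0, 0, 0, 0], [0.5, 0, 0, 0, 0], [0.5, 5, 0, 9, 0], [0.5, 4, 0, 9, 0], [0.5, 0, 0, 2, 0], [0, 0, 0, 0, 0], [0, 0, 0, 0, 0], [0, 0, 0, 0, 0], [0, 0, 0, 0, 0]], force=60)

```text
t: 34.88
tool_pos: [0.487, 0.1013, 0.0609]
tool_rot: [0.065, 3.141, 0.0]
contact_force: [-0.3, -0.1, -0.3]
opening: 0.0191
grip_force: 59.1
```

```bash
python3 asc.py side 180,206,310,258 1
```

```text
[0.487  0.1013 0.0609] [-0.3 -0.1 -0.3] 0.0191 34.875
206 ----------  .-r-:::::rrrrrrrrrrrrrrrrrrrrrrrrrrrrrrrrrrrrrrrrrrrrrrrr---.:##############################-------------------------.
208 ---------   -r-::::::rrrrrrrrrrrrrrrrrrrrrrrrrrrrrrrrrrrrrrrrrrrrrrrrrrrrr--##########################---------------------------:
210 --------   .r-::::::bbbbbbbb:rrrrrrrrrrrrrrrrrrrrrrrrrrrrrrrrrrrrrrrrrrrrrrrr-#####################-r-----------------------------
212 -------   .rr::::::bbbbbbbbbbbbbbbbbbbbb:rrrrrrrrrrrrrrrrrrrrrrrrrrrrrrrrrrrrr####################rrr----------------------------#
214 -------  .rr-::::::bb          bbbbbbbbbbbbbbbbbbbbbb:rrrrrrrrrrrrrrrrrrrrrrr-####################rr------------------------------
216 ------  .-r-::::::bb           bbbbb     bbbbbbbbbb         :bbbb-rrrrrrrrrrrr###################rrr------------------------------
218 -----   -r-::::::bbb           .bbb          bbbbb           bbbbbbbbbbbbbbbbb:####::::#########rrr-------------------------------
220 ----   .r-::::::bbbb          ..bb           bbbbb           bbbbbbbbbbbbbbbbbb###:..::#########r
[... 1763 characters left out ...]
-------------------------
248 rrrrrrrrrrrrrrrrrrrrrrrrrrrrrrrr:.........                   .:.bbbbbbbbbbbbbbbbbbbbb   -rrr--------------------------------------
250 rrrrrrrrrrrrrrrrrrrrrrrrrrrrrrrrrrrrrrrrrrr                 .::bbbbbbbbbbbbbbbbbbbbbr   rrrr--------------------------------------
252 rrrrrrrrrrrrrrrrrrrrrrrrrrrrrrrrrrrrrrrrrrrrrrrrrrrrrrr     :::bbbbbbbbbbbbbbbbbbbbb   -rrr---------------------------------------
254 rrrrrrrrrrrrrrrrrrrrrrrrrrrrrrrrrrrrrrrrrrrrrrrrrrrrrrrrrrrrrrrrrr-bbbbbbbbbbbbbbbbr   rrrr---------------------------------------
256 rrrrrrrrrrrrrrrrrrrrrrrrrrrrrrrrrrrrrrrrrrrrrrrrrrrrrrrrrrrrrrrrrrrrrrrrrrrrrr-bbb-   -rrr----------------------------------------
```

Request:
servo_tool(increments=[[0, -3, 0, 1, 0], [0, -6, 0, 0, 0], [0, -6, 0, 0, 0], [0, -6, 0, 0, 0], [0, -6, 0, 0, 0], [0, -6, 0, 0, 0], [0, -4, 0, 0, 0], [0, 0, 0, 0, 0]])

```text
t: 35.92
tool_pos: [0.5243, 0.0998, 0.0607]
tool_rot: [0.065, 3.14, 0.0]
contact_force: [-3.0, 0.5, 6.3]
opening: 0.0191
grip_force: 59.8
```

```bash
python3 asc.py side 180,206,310,258 1
```

```text
[0.5243 0.0998 0.0607] [-3.   0.5  6.3] 0.0191 35.925
206 ----------  .-r-::::rrrrrrrrrrrrrrrrrrrrrrrrrrrrrrrrrrrrr-########################:         ..    .rrr---------------------------.
208 ---------   -r-::::::rrrrrrrrrrrrrrrrrrrrrrrrrrrrrrrrrrrrrrr#####################r---             rrr----------------------------:
210 --------   .r-::::::bbbbbbbb-rrrrrrrrrrrrrrrrrrrrrrrrrrrrrrr:##############::::##rrrrrrrrrrrrrr  .rrr-----------------------------
212 -------   .rr::::::bbbbbbbbbbbbbbbbbbbbb-rrrrrrrrrrrrrrrrrrr####################-rrrrrrrrrrrr-   -rr------------------------------
214 -------  .rr-::::::bb          bbbbbbbbbbbbbbbbbbbbbb-rrrrrrr####:##############rrrrrrrrrrrrrr  .rrr------------------------------
216 ------  .-r-::::::bb           bbbbb     bbbbbbbbbb         :####::::##########-rrrrrrrrrrrrr   -rrr------------------------------
218 -----   -rr::::::bbb           .bbb          bbbbb           :##:...:##########rrrrrrrrrrrrrr  .rrr-------------------------------
220 ----   .r-::::::bbbb          ..bb           bbbbb           :#:....:#########bbbbbbbbbbbb--   -r
[... 1763 characters left out ...]
-------------------------
248 rrrrrrrrrrrrrrrrrrrrrrrrrrrrrrrr........    .:::bbbbbbbbbbbbbbbbbbbbbbbbbbbbbbbbbbbbb   -rrr--------------------------------------
250 rrrrrrrrrrrrrrrrrrrrrrrrrrrrrrrrrrrrrrrrrrr.:::bbbbbbbbbbbbbbbbbbbbbbbbbbbbbbbbbbbbbr   rrrr--------------------------------------
252 rrrrrrrrrrrrrrrrrrrrrrrrrrrrrrrrrrrrrrrrrrrrrrrrrrrrrr-bbbbbbbbbbbbbbbbbbbbbbbbbbbbb   -rrr---------------------------------------
254 rrrrrrrrrrrrrrrrrrrrrrrrrrrrrrrrrrrrrrrrrrrrrrrrrrrrrrrrrrrrrrrrrr-bbbbbbbbbbbbbbbbr   rrrr---------------------------------------
256 rrrrrrrrrrrrrrrrrrrrrrrrrrrrrrrrrrrrrrrrrrrrrrrrrrrrrrrrrrrrrrrrrrrrrrrrrrrrrr-bbb-   -rrr----------------------------------------
```

Request:
servo_tool(increments=[[0, -4, 0, 0, 0], [0, -4, 0, 0, 0], [0, -3, 0, 0, 0], [0, -2, 0, 0, 0], [0, 0, 0, 0, 0]])

```text
t: 36.6
tool_pos: [0.5367, 0.0993, 0.0608]
tool_rot: [-0.065, -3.14, -0.0]
contact_force: [-5.2, 1.0, 6.3]
opening: 0.0191
grip_force: 60.0
```

Request:
servo_tool(increments=[[0, -3, 0, 0, 0], [0, -3, 0, 0, 0], [0, 0, 0, 0, 0]])

```text
t: 36.98
tool_pos: [0.5368, 0.0994, 0.0607]
tool_rot: [-0.064, -3.125, 0.0]
contact_force: [-26.3, -0.3, 23.0]
opening: 0.0188
grip_force: 61.7
```

```bash
python3 asc.py side 176,206,250,254 1
```

```text
[0.5368 0.0994 0.0607] [-26.3  -0.3  23. ] 0.0188 36.975
206 --------------  .rr-::::rrrrrrrrrrrrrrrrrrrrrrrrrrrrrrr-##################
208 -------------   -r-:b::::rrrrrrrrrrrrrrrrrrrrrrrrrrrrrrrr#################
210 ------------   .r-b:::::bbbbbbbb-rrrrrrrrrrrrrrrrrrrrrrrr###############::
212 -----------   .rr::b:::bbbbbbbbbbbbbbbbbbbbb-rrrrrrrrrrrr#################
214 -----------  .rr-::b:::bb          bbbbbbbbbbbbbbbbbbbbbb-:##:::::########
216 ----------  .-r-:b::::bb           bbbbb     bbbbbbbbbb   .:#:::::########
218 ---------   -r-::::::bbb           .bbb          bbbbb     :#....:########
220 --------   .r-b:::::bbbb          ..bb           bbbbb     ::....:########
222 -------   .rr:::::::bbbbb..........:b.           bbbbb     .:...::########
224 ------   .rr-::::::bbbbbb::::::........:......... bbbb.. .......:#########
226 ------  .-r-:::b::bbbb::::.:::.:..:..::::::.:..: .bbbbb:::#::...::::::####
228 -----  .-r-b:::b:b   ...::::.:.::.:::.:.......:..:bbbbb:#:::...::::######:
230 ----   .r-bb::                    ...:::...:.:. .::bbbb####::::###########
232 ---   .r-bb:
[... 152 characters left out ...]
r-::b                                 : :#################:#######::
238 -  .-r-b:::.                               ..:################bbb:######::
240    -r-::::::.....  ....                    : :##########bbbbbbbbbbbbbbbbbb
242   .r-b#::::::::.......:...                  .:####:bbbbbbbbbbbbbbbbbbbbbbb
244 .:rrrrrrrrrr            .......            .:::bbbbbbbbbbbbbbbbbbbbbbbbbbb
246 rrrrrrrrrrrrrrrrrrrrrrr     ...:.          .:::bbbbbbbbbbbbbbbbbbbbbbbbbbb
248 -rrrrrrrrrrrrrrrrrrrrrrrrrrrrrrrrrrr.     .:::bbbbbbbbbbbbbbbbbbbbbbbbbbbb
250 -rrrrrrrrrrrrrrrrrrrrrrrrrrrrrrrrrrrrrrrrrrrrrrbbbbbbbbbbbbbbbbbbbbbbbbbbb
252 --rrrrrrrrrrrrrrrrrrrrrrrrrrrrrrrrrrrrrrrrrrrrrrrrrrrrrrrr-bbbbbbbbbbbbbbb
```

Request:
servo_tool(increments=[[0, 4, 0, 0, 0], [0, 2, 0, 0, 0], [0, 0, 0, 0, 0], [0, 0, 0, -2, 0], [0, 0, 0, -4, 0], [0, 0, 0, -6, 0], [0, 0, 0, -8, 0], [0, 0, 0, -8, 0], [0, 0, 0, -6, 0], [0, 0, 0, -3, 0], [0, 0, 0, 0, 0]], force=110)

```text
t: 38.4
tool_pos: [0.5369, 0.0992, 0.097]
tool_rot: [0.065, 3.14, -0.0]
contact_force: [-0.6, -0.4, -3.0]
opening: 0.0176
grip_force: 107.8
```

```bash
python3 asc.py side 176,196,270,250 1
```

```text
[0.5369 0.0992 0.097 ] [-0.6 -0.4 -3. ] 0.0176 38.4
196 ------------------   .             ..                    :################:::##.              
198 -----------------   .r:r--                               :###########:##::::###               
200 ----------------   .r-:rrrrrrrrrrrrr--.                  :#:########:#########                
202 ----------------  .rr:::rrrrrrrrrrrrrrrrrrrrrrrr---       :##::::::::########:                
204 ---------------  .rr-:::rrrrrrrrrrrrrrrrrrrrrrrrrrrrrrrrrr-##:::::::#########.        ..      
206 --------------  .-r-::::rrrrrrrrrrrrrrrrrrrrrrrrrrrrrrrrrr-:#:...::##########:                
208 -------------   rr-::::::rrrrrrrrrrrrrrrrrrrrrrrrrrrrrrrrr-#:....:##########rrrrrrrrrr---     
210 ------------   .r-::::::bbbbbbbb-rrrrrrrrrrrrrrrrrrrrrrrrrr#:....:::#:::###:rrrrrrrrrrrrrrrrrr
212 -----------   .rr::::::bbbbbbbbbbbbbbbbbbbbb-rrrrrrrrrrrrrrr.....:##########rrr--:#:-rrrrrrrrr
214 -----------  .rr-::::::bb     ............::.bbb bbbbbb:::::....::::::################rrrrrrrr
216 ----------  .-r-::::::::...:....::::.............bbbbb
[... 924 characters left out ...]
bbbbbr 
236 -   .rr-b               .......           .:::bbbbbbbbbbbbbbbbbbbbbbbbbbbbbbbbbbbbbbbbbbbbbb  
238 -  .-r-b                      ....       .::::bbbbbbbbbbbbbbbbbbbbbbbbbbbbbbbbbbbbbbbbbbbbbr  
240    -r-:.           ....:::.:...:::::.... ::::bbbbbbbbbbbbbbbbbbbbbbbbbbbbbbbbbbbbbbbbbbbbbb   
242   .r-::      ...:.:::::...:.::.::::::::.:::::bbbbbbbbbbbbbbbbbbbbbbbbbbbbbbbbbbbbbbbbbbbbbr  .
244 .:rrrrrrrrrr--:::..:.::::::.::::::::::::::::bbbbbbbbbbbbbbbbbbbbbbbbbbbbbbbbbbbbbbbbbbbbbb   -
246 rrrrrrrrrrrrrrrrrrrrrrrr-::::::::::::::::::bbbbbbbbbbbbbbbbbbbbbbbbbbbbbbbbbbbbbbbbbbbbbbr  .r
248 -rrrrrrrrrrrrrrrrrrrrrrrrrrrrrrrrrrr-:.:::.bbbbbbbbbbbbbbbbbbbbbbbbbbbbbbbbbbbbbbbbbbbbbb   -r
```

Request:
servo_tool(increments=[[0, 0, 0, -2, 0], [0, 0, 0, -5, 0], [0, 0, 0, -8, 0], [0, 0, 0, -10, 0], [0, 0, 0, -10, 0], [0, 0, 0, -10, 0], [0, 0, 0, -10, 0], [0, 0, 0, -8, 0], [0, 0.5, -2, -5, 0], [0, 1, -4, -2, 0], [0, 2, -6, 0, 0], [0, 2.6, -8, 0, 0]])

```text
t: 39.95
tool_pos: [0.5293, 0.0789, 0.1662]
tool_rot: [-0.065, -3.14, 0.0]
contact_force: [-1.2, 0.0, -1.9]
opening: 0.0177
grip_force: 107.8
```

```bash
python3 asc.py side 170,150,290,250 1
```

```text
[0.5293 0.0789 0.1662] [-1.2  0.  -1.9] 0.0177 39.95
150 .:::::::::::::::::::::::-------------------  --------------###########::#::#######################------------::::::::::
152 :::::::::::::::::::::::-------------------        ---------#######################################--------------::::::::
154 :::::::::::::::::::::::------------------                  :#####################################--------------------:::
156 ::::::::::::::::::::::-------------------  .                :###################################------------------------
158 :::::::::::::::::::::-------------------  .                  .:###############################--------------------------
160 ::::::::::::::::::::-------------------                         :###########################.           ----------------
162 ::::::::::::::::::::------------------                            .:######################                              
164 :::::::::::::::::::------------------                              :################:#####                             -
166 ::::::::::::::::::------------------   .   
[... 4502 characters left out ...]
bbbbbbbbbbbbbbbbbbbbbbbbbbbbbbbbbbbbbbbbbbbbbbbbbbbbr  .rrrr---------------
240 ------   rr-#######bbbbbbbbbbbbbbbbbbbbbbbbbbbbbbbbbbbbbbbbbbbbbbbbbbbbbbbbbbbbbbbbbbbbbbbbbbbbbb   rrrr----------------
242 -----   .r--######bbbbbbbbbbbbbbbbbbbbbbbbbbbbbbbbbbbbbbbbbbbbbbbbbbbbbbbbbbbbbbbbbbbbbbbbbbbbbbr  .rrrr----------------
244 -----..:rrrrrrrrrrbbbbbbbbbbbbbbbbbbbbbbbbbbbbbbbbbbbbbbbbbbbbbbbbbbbbbbbbbbbbbbbbbbbbbbbbbbbbbb   rrrr-----------------
246 ------rrrrrrrrrrrrrrrrrrrrrrr-bbbbbbbbbbbbbbbbbbbbbbbbbbbbbbbbbbbbbbbbbbbbbbbbbbbbbbbbbbbbbbbbbr  .rrrr-----------------
248 -------rrrrrrrrrrrrrrrrrrrrrrrrrrrrrrrrrr-bbbbbbbbbbbbbbbbbbbbbbbbbbbbbbbbbbbbbbbbbbbbbbbbbbbbb   rrrr------------------
```

Request:
servo_tool(increments=[[0, 2.6, -8, 0, 0], [0, 2.6, -8, 0, 0], [0, 2.6, -8, 0, 0], [0, 2.6, -8, 0, 0], [0, 2.6, -8, 0, 0], [0, 2.6, -8, 0, 0], [0, 2.6, -8, 0, 0], [0, 2.6, -8, 0, 0], [0, 2.6, -8, 0, 0], [0, 2.6, -8, 0, 0], [0, 2.6, -8, 0, 0], [0, 2.6, -8, 0, 0]])

```text
t: 41.5
tool_pos: [0.4944, -0.0157, 0.1667]
tool_rot: [-0.065, -3.141, 0.0]
contact_force: [-0.7, 0.2, -1.8]
opening: 0.0178
grip_force: 107.8
```

Request:
servo_tool(increments=[[0, 2.6, -8, 0, 0], [0, 2.6, -8, 0, 0], [0, 2.6, -8, 0, 0], [0, 2.6, -8, 0, 0], [0, 2.6, -8, 0, 0], [0, 2.6, -8, 0, 0], [0, 2.6, -8, 0, 0], [0, 2.6, -8, 0, 0], [0, 2.6, -8, 0, 0], [0, 2.6, -8, 0, 0], [0, 2.6, -8, 0, 0], [0, 2.6, -8, 0, 0]])

```text
t: 43.0
tool_pos: [0.4593, -0.1103, 0.1667]
tool_rot: [0.065, 3.141, -0.0]
contact_force: [-0.7, -0.1, -2.0]
opening: 0.0174
grip_force: 107.7
```

Request:
servo_tool(increments=[[0, 2.6, -8, 0, 0], [0, 2.6, -8, 0, 0], [0, 2.6, -8, 0, 0], [0, 2.6, -8, 0, 0], [0, 2.6, -8, 0, 0], [0, 2.6, -8, 0, 0], [0, 2.6, -8, 0, 0], [0, 2.6, -8, 0, 0], [0, 2.6, -8, 0, 0], [0, 2.6, -8, 0, 0], [0, 2, -6, 0, 0], [0, 1, -3, 0, 0]])

```text
t: 44.5
tool_pos: [0.4267, -0.1979, 0.1667]
tool_rot: [-0.066, -3.141, -0.0]
contact_force: [0.2, 0.7, -1.2]
opening: 0.0178
grip_force: 107.8
```

Run:
```python
from h import *
from asc import asc
o=get_obs();print(o['t'],o['contact_force'].round(1));plan((.377,-.321,.163),87.6,o)
T=cam('top');print('pail',proj(T,(.475,-.325,.11)))
R=Rn.from_rotvec(o['tool_rot']).as_matrix()
print([proj(T,R@scoop_pt(X,0)+o['tool_pos']).round().tolist() for X in((.0425,.039,0),(.0425,-.039,0),(-.0425,.039,.038),(-.0425,-.039,.038))])
asc('top',(330,180,430,250),1)
print('side');asc('side',(250,60,330,165),1)
```

```text
44.5 [ 0.2  0.7 -1.2]
spin -0.0 tool mm [  44.5 -125.1    3.7] yang 87.6 t 44.5 tilt [-0.  0. -1.]
pail [394.23688574 213.81271728]
[[364.0, 178.0], [335.0, 177.0], [367.0, 207.0], [336.0, 206.0]]
180    .--:.. ... ....     .:###--rrrrrrrrr-------------------------------------------------------------
182     --:...... ..... ..:####--rrrrrrrr--rrr-r--------------------------------------------------------
184    .--:.. .... ..::::####:--rrrrrrrrrrrrrrrrrrrr----------------------------------------------------
186     --:..     ....:#####:--rrrrrrrrrrrr-rrrrrrr-rr--------------------------------------------------
188     --:.... . ..::####:--rrrrrrrrrrrrrrrrrrrrrrrrrrr------------------------------------------------
190     --::.......::####:---rrrrrrrrrrrrrrrrrrrrrrrrrrrrrrrr-:::::::::::::-----------------------------
192    .--::... ..:#####:-rrrrrrrrrrrrrrrrrrrrrrrrrrrrrrrrrrrrrr#############:::------------------------
194    .--::.. ..:#####---rrrrrrrrr-rrrrrrrrrrrrrrrrrrr-rrrrrrrrrrrr#############::---------------------
196    .--::....:#####-rrrrrrrrrrrrrrrrrrrrrrrrrrrrrrrrrrrrrrrr
[... 6581 characters left out ...]
--------------------
150 ------------------------------::::::::::::::::::::::::::::----------------------
152 --------------------------------::::::::::::::::::::::::------------------------
154 -------------------------------------:::::::::::::::----------------------------
156 --------------------------------------------------------------------------------
158            ---------------------------------------------------------------------
160                         --------------------------------------------------------
162                                        -----------------------------------------
164                                        -----------------------------------------
```

Request:
servo_tool(increments=[[0, 1.5, -4, 0, 0], [0, 2.3, -7, 0, 0], [0, 2.3, -8, 0, 0], [0, 2.3, -8, 0, 0], [0, 2.3, -8, 0, 0], [0, 2.3, -8, 0, 0], [0, 2.3, -8, 0, 0], [0, 2.3, -8, 0, 0], [0, 2.3, -8, 0, 0], [0, 2.3, -8, 0, 0], [0, 2.3, -8, 0, 0], [0, 2.3, -8, 0, 0]])

```text
t: 46.1
tool_pos: [0.3961, -0.2879, 0.1667]
tool_rot: [0.065, 3.141, -0.0]
contact_force: [0.0, 0.1, -1.3]
opening: 0.0176
grip_force: 107.8
```

Request:
servo_tool(increments=[[0, 2.3, -8, 0, 0], [0, 2.3, -8, 2, 0], [0, 2, -7, 4, 0], [0, 1, -6, 4, 0], [0, 0.5, -3, 2, 0], [0, 0, 0, 0, 0], [0, 0, 0, 0, 0]])

```text
t: 46.98
tool_pos: [0.387, -0.3188, 0.1548]
tool_rot: [0.065, 3.141, -0.0]
contact_force: [-1.0, -0.3, -1.5]
opening: 0.0176
grip_force: 107.8
```

Run:
```python
from h import *
from asc import asc
o=get_obs();print(o['t'],o['contact_force'].round(1));plan((.385,-.322,.155),87.6,o)
S=cam('side');R=Rn.from_rotvec(o['tool_rot']).as_matrix()
print([(proj(S,R@scoop_pt(X,0)+o['tool_pos']).round().tolist(),(R@scoop_pt(X,0)+o['tool_pos']).round(3).tolist()) for X in((.0425,.039,0),(.0425,-.039,0),(-.0425,.039,.038),(-.0425,-.039,.038))])
print('side');asc('side',(255,70,335,160),1)
im,w=snap('wrist','w20')
```

```text
46.975 [-1.  -0.3 -1.5]
spin 0.0 tool mm [ 1.8 -3.2 -0.2] yang 87.6 t 47.0 tilt [ 0. -0. -1.]
[([279.0, 99.0], [0.527, -0.364, 0.128]), ([274.0, 116.0], [0.53, -0.286, 0.128]), ([310.0, 92.0], [0.442, -0.36, 0.166]), ([306.0, 109.0], [0.445, -0.282, 0.166])]
side
 70 --------------------------------------##--##------##########-------------#-#...:
 72 -----------------------------------------####################-----------##-#...:
 74 ------------------------------------------############------#-----------###:...#
 76 --------------------------------------------###---------#--------------###:..::#
 78 ----------------------------------------------------#-------#-----------#####:##
 80 -----------------------------------------------------------#--------------#####-
 82 ---------------------------------------------------#----#-#--------------#######
 84 --------------------------------------------#----------#--#-------------#######-
 86 ------------------------------------------------------------------------########
 88 -------------------------------------------------------------------
[... 2288 characters left out ...]
--------------------
144 ----------------------::::::::::::::::::::::::::::::::::------------------------
146 -----------------------::::::::::::::::::::::::::::::::-------------------------
148 -----------------------::::::::::::::::::::::::::::::::-------------------------
150 -------------------------::::::::::::::::::::::::::::---------------------------
152 ---------------------------::::::::::::::::::::::::-----------------------------
154 --------------------------------:::::::::::::::---------------------------------
156 --------------------------------------------------------------------------------
158       --------------------------------------------------------------------------
```

Request:
servo_tool(increments=[[0, 62, 0, 0, 0], [0, 60, 0, 0, 0], [0, 0, 0, -10, 0], [0, 0, 0, -10, 0], [0, 0, 0, 0, 0]])

```text
t: 47.7
tool_pos: [0.2664, -0.3149, 0.1769]
tool_rot: [0.063, 3.139, -0.005]
contact_force: [0.4, -0.9, -2.3]
opening: 0.0176
grip_force: 108.0
```

Run:
```python
from h import *
from asc import asc
o=get_obs();print(o['t'],o['tool_pos'],o['contact_force'].round(1))
print('side');asc('side',(255,80,375,160),1)
asc('top',(360,180,450,270),1)
```

```text
47.7 [ 0.26639075 -0.31493052  0.17686612] [ 0.4 -0.9 -2.3]
side
 80 ------------------------------------------------------------------------------------------------------------------------
 82 ------------------------------------------------------------------------------------------------------------------------
 84 ------------------------------------------------------------------------------------------------------------------------
 86 ------------------------------------------------------------------------------------------------------------------------
 88 -----------------------------------------------------------------------------------------------------------------------#
 90 ---------------------------------------------------------------------------------------------------------------------##:
 92 ----------------------------------------------------------------------------------:::::::::::::::: ------------########:
 94 -----------------------------------------------------------------------------::::::::::::::::::::: -------###########-#:
 96 -------------------------------
[... 7539 characters left out ...]
#:---------------------------------
256 ------------------------##::..         ..............:###---------------------------------
258 ------------------------##::..         ..............::##-----------------###########r-rrr
260 ------------------------#::::..      ................::#:--------------##########:--rrrrrr
262 ------------------------#::..........................::##--------############:--rrrrrrrrrr
264 ------------------------##:..........................::##------###########-:--rrrrrrrrrrrr
266 ------------------------##:..........................::###--##########::---rrrrrrrrrr-rrr-
268 -------------------------:::.........::#####::.......::###bb#######::---rrrrrrrrrrrrrrrrrr
```

Request:
servo_tool(increments=[[0, 0, -10, 9, 0], [0, 0, -10, 9, 0], [0, 0, 0, 0, 0], [0, -22, 0, 0, 0], [0, -39, 0, 0, 0], [0, -39, 0, 0, 0], [0, 62, 0, 0, 0], [0, 62, 0, 0, 0], [0, 0, 0, 0, 0]])

```text
t: 48.92
tool_pos: [0.2377, -0.3328, 0.156]
tool_rot: [-0.072, -3.14, -0.0]
contact_force: [0.4, 0.1, -1.8]
opening: 0.0175
grip_force: 107.9
```

Run:
```python
from h import *
from asc import asc
o=get_obs();print(o['t'],o['tool_pos'],o['contact_force'].round(1))
asc('top',(360,186,450,276),1)
```

```text
48.925 [ 0.23765731 -0.33275795  0.1560125 ] [ 0.4  0.1 -1.8]
186 ------------------------------------------------------------------------------------------
188 ------------------------------------------------------------------------------------------
190 ---------------------------r:::::::::::::-------------------------------------------------
192 ----------------------:::##################:::--------------------------------------------
194 -------------------:::#########################::-----------------------------------------
196 -----------------::##############################:::--------------------------------------
198 ---------------::##################################:::------------------------------------
200 --------------:######################################::-----------------------------------
202 -------------::#####:::::::::::::######################:----------------------------------
204 ------------:###::::::::::::::::::::###################:::--------------------------------
206 -----------::::::::::::::::::::::::::::##################::-------------------------
[... 2536 characters left out ...]
...::#-----------------------------
262 ------------------------------#:..........................::##----------------------------
264 ------------------------------#::.........................:::##---------------------------
266 ------------------------------##:..........................:###---------------------------
268 ------------------------------#::..........................:###---------------------------
270 ------------------------------##:.........................::##----------------------------
272 ------------------------------##:..........................:###---------------------------
274 ------------------------------#::..........................:##-------------------#########
```

Request:
servo_tool(increments=[[0, -20, 20, -10, 0], [0, -31, 38, -12, 0], [0, -34, 42, -12, 0], [0, -34, 42, -10, 0], [0, -34, 42, 0, 0], [0, -5, 50, 0, 0], [0, -2, 50, 0, 0], [0, -2, 50, 0, 0], [0, -2, 50, 0, 0], [0, 0, 50, 0, 0], [0, 8, 48, 0, 0], [0, 8, 48, 0, 0]])

```text
t: 50.48
tool_pos: [0.4099, 0.1934, 0.201]
tool_rot: [0.063, 3.141, 0.001]
contact_force: [0.9, -0.3, -1.0]
opening: 0.0179
grip_force: 108.2
```

Request:
servo_tool(increments=[[0, 9, 48, 0, 0], [0, 9, 48, 0, 0], [0, 9, 40, 0, 0], [0, 0, 0, 0, -8.9], [0, 0, 0, 0, -8.9], [0, 0, 0, 0, 0]])

```text
t: 51.22
tool_pos: [0.3885, 0.3288, 0.2006]
tool_rot: [0.421, -3.113, -0.001]
contact_force: [-0.0, -0.5, -1.5]
opening: 0.0177
grip_force: 108.2
```

Run:
```python
from h import *
from asc import asc
plan((.386,.338,.036),105.3)
asc('top',(222,142,342,216),1)
asc('top',(105,175,165,270),1)
```

```text
spin 0.1 tool mm [-1.000e-01  9.500e+00  1.646e+02] yang 105.4 t 51.2 tilt [-0.001  0.    -1.   ]
142 rrrrrrrrrrrrrrrrrrrrrrrrrrrrrrrrrrrrrrrr::::::::::..........................................................-.----------
144 rrr-bbbbbbbbb-b----------------------------r---rrrrr:..           ..............................................--------
146 rrrrbbbbbbbbbbbbbbbbbbbbbbbbbbbbbbbbbbbbbbbbbbbbbbb#:.                                                      ..  .-------
148 rrr-bbbbbbbbbbbbbbbbbbbbbbbbbbbbbbbbbbbbbbbbbbbbbbb#:.                                                          .-------
150 rrr-bbbbbbbbbbbbbbbbbbbbbbbbbbbbbbbbbbbbbbbbbbbbbbbb..                                                          .-------
152 rrr-bbbbbbbbbbbbbbbbbbbbbbbbbbbbbbb..    .bbbbbbbbbb.                                                           .-------
154 rrr-bbbbbbbbbbbbbbbbbbbbbbbbbbbbbb.       .bbbbbbbbb.                                                           .-------
156 rrrbbbbbbbbbbbbbbbbbbbbbbbbbbbbbbb.       ..bbbbbbbb.                                                           .-------
15
[... 6042 characters left out ...]
######rrrrrrrrrrrrrrr--r--bbbbbbbbbbbbb--r--------
251 #################rrrrrrrrrrrr-r-r-rr--bbbbbb-r--------------
253 --------------------rrrrrrrrrr-r-rr-----#-------------------
255 ---------------------rrrrrrrrrrrrrrrrrr---------------------
257 ----------------------rrrrrrrrrrr-rrr-rrr-------------------
259 ------------------------rrrrrrrrrrr-r-rrrr------------------
261 -------------------------rrrrrrrrrrrr--rr-------------------
263 --------------------------rrrrrrrrrrr-r-rrr-----------------
265 --------------------------rrrrrrrrrr-rrr-rrrr---------------
267 ---------------------rrrrrrrrrrrrrrrrr-rr-r-rr--------------
269 -----------------rrrrrrrrrrrrrrrrrrrrrrrrrr-r-r-------------
```

Request:
servo_tool(increments=[[0, 0, 5, 25, 0], [0, 0, 4, 40, 0], [0, 0, 0, 40, 0], [0, 0, 0, 30, 0], [0, 0, 0, 15, 0], [0, 0, 0, 8, 0], [0, 0, 0, 4, 0], [0, 0, 0, 3, 0], [0, 0, 0, 0, 0], [0, 0, 0, 0, 0]])

```text
t: 52.58
tool_pos: [0.3866, 0.3364, 0.0363]
tool_rot: [-0.421, 3.112, 0.001]
contact_force: [0.7, 0.2, -1.4]
opening: 0.0175
grip_force: 108.3
```

Request:
servo_tool(increments=[[0, 0, 0, 2, 0], [0, 0, 0, 0, 0]])

```text
t: 52.82
tool_pos: [0.3867, 0.3365, 0.0349]
tool_rot: [-0.421, 3.112, 0.0]
contact_force: [-2.5, -1.7, 4.2]
opening: 0.0179
grip_force: 109.1
```

Request:
servo_tool(increments=[[0.3, 0, 0, 0, 0], [0.3, 0, 0, 0, 0], [0.6, 0, 0, 0, 0], [1, 0, 0, 0, 0], [1, 0, 0, 0, 0], [1, 0, 0, 0, 0], [1, 0, 0, -10, 0], [1, 0, 0, -40, 0], [1, 0, 0, -50, 0], [1, 0, 0, -50, 0], [1, 40, 0, -20, 0], [1, 0, 0, 0, 0]])

```text
t: 54.32
tool_pos: [0.3478, 0.3263, 0.2075]
tool_rot: [-0.422, 3.107, 0.005]
contact_force: [0.3, 0.6, -0.5]
opening: 0.0858
grip_force: 0.0
```

Run:
```python
from h import *
from asc import asc
S=cam('side');b=get_image('side')
print(sidebowl(b,(205,320,300,410))[0])
asc('side',(200,320,330,410),1)
asc('top',(105,180,170,270),1)
asc('top',(222,146,310,190),2)
w=get_image('wrist');o=get_obs();print(o['t'],o['contact_force'],o['opening'])
```

```text
[[266, 340], [271, 383], [229, 388], [227, 351], [249, 342]]
320 ----------------------------------------------------------------------------------------------------------------------------------
322 ----------------------------------------------------------------------------------------------------------------------------------
324 ----------------------------------------------------------------------------------------------------------------------------------
326 ----------------------------------------------------------------------------------..bb.-------------------------------------------
328 ---------------------------------------------------------------------...bbbbbbbbbbbbbbbr------------------------------------------
330 ---------------------------------------------------------.:bbbbbbbbbbbbbbbbbbbbbbbbbbbbb------------------------------------------
332 ---------------------------------------------::bbbbbbbbbbbbbbbbbbbbbbbbbbbbbbbbbbbbbbbbb------------------------------------------
334 ---------------------------------..bbbbbbbbbbbbbbbbbbbbbbbbbbbbbbbbbbbbbbbbbbbbbbbbbbbbb:-
[... 8089 characters left out ...]
--------------------------
268 r#rrrr-r########rrrrrrrrrr-rr-r-rrr------------------------------
146 rrbbbbbbbbbbbbbbbbbbbbbbbb:                 
150 rrbbbbbbbbbbbbbbbbbbbbbbbb.                 
154 rrbbbbbbbbbbbbbbb.   .bbbb.                 
158 rrbbbbbbbbbbbbbbbb   .bbbb.                 
162 r-bbbbbbbbbbbbbbbbbbbbbbbb.                 
166 r-bbbbbbbbbbbbbb.   .bbbbb.            .##. 
170 r-bbbbbbbbbbbbbb.   .bbbbb.            .##. 
174 rbbbbbbbbbbbbbbbbbbbbbbbbb.            .##. 
178 rbbbbbbbbbbbbbbbbb.   bbbb             :##. 
182 rbbbbbbbbbbbbbbbbb    .bbb             :##. 
186 rbbbbbbbbbbbbbbbbbb::bbbbb             :#:  
54.575 [ 0.38239713 -0.20333975  0.04478286] 0.08576432187492038
```

```bash
python3 -c "
from station import *
print(finish_job())"
```

```text
the job is handed in; nothing more can be done
None
```

The job is handed in at about 54.6 s of the 72 s limit. The last pictures showed the hatch open, three cubes in the upright pail and three in the basin, and the scoop released flat on the blue board; the judge's result was not shown.

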